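Pack up the travel jigsaw at the toy library

ROBOT

A 6-joint arm with a two-finger parallel gripper is mounted at the origin on the work surface. World frame = base frame: x ahead of the robot, y to its left, z up, the work surface at z = 0. Lengths are in m, angles in rad, forces in N, time in s.
With the tool pointing down it reaches from about 0.375 to 0.975 m from the base axis. Payload 3.8 kg.
Tool frame: the origin (TCP) lies on the mounting face of the last link; the fingertips stand 173 mm ahead of it and the grasp point (between the pads) lies 155 mm ahead of it (bot.hold_point_z is the distance from the TCP to the grasp point, in m); z points along the fingers, y is the line along which they close (so a half turn about z gives the same grasp; the last joint's range is limited). The gripper opens to 85 mm and grips with 20 to 120 N. Pads are 22 mm wide; open, the fingers measure 114 mm over their backs; the gripper's body (76 mm by 85 mm) begins 54 mm behind the grasp point. The pads swing forward as they close: fully open they stand 13 mm farther back than shut.
Start: joints at [-1.373, 0.264, 1.604, -0, 1.274, -0.037], TCP at [0.157, -0.656, 0.405] pointing down, gripper open.
Joint ranges: [-2.63, 2.63], [-0.94, 2.18], [0.31, 2.57], [-1.31, 4.45], [0, 2.66], [-2.55, 2.55]. Speed limits (rad/s): [2.57, 2.57, 3.14, 3.14, 3.14, 3.14].

INTERFACE

Orientations are given as a rotation vector (axis times angle).
In Python, from workcell import bot, optics gives the robot as it stands.
- The arm moves only by the shell command python3 -m jog 'ROWS' [OPENING] [FORCE]. ROWS is JSON, a list of rows, each an object of numbers: "dx", "dy", "dz": the shift along the tool's x, y, z in mm; "ax", "ay", "az": the turn, a rotation vector about the tool's x, y, z in degrees. A call has 1 to 20 rows; each row shifts and turns the commanded pose from where the row before left it, along the tool's axes as they then stand; what a row does not reach is not made up. A row lasts 1/12 s, in which the tool goes at most 41.7 mm and 7.16 degrees, less where a joint would pass 70% of its speed; a pose out of reach is approached as far as the arm can. A call with a gripper value outside its range is refused whole. OPENING is the opening, from 0 (shut) to 1 (fully open), set as the call begins (- or left out, the last holds). The fingers move at their own pace and stop on an object; FORCE is the grip in N (left out, the last holds). Time passes only in rows, so rows that do not move let the fingers close. It gives the time, the measured TCP pose, the force, the opening and the grip force at its end, in the units of the state.
- bot.read_state(): the state, without advancing time (a new reading comes with each control period).
- optics.read_camera(name): name is "scene" or "side" or "wrist"; returns a dict with "img" (400x640x3 uint8, red, green, blue), "vertical_fov" (degrees; the focal length in pixels is half the picture's height over the tangent of half this angle, whatever the lens; pixels are square), "cx", "cy" (the principal point, pixels), "R" (3x3) and "t" (3): a world point X has camera coordinates R X + t; the wrist camera has in their place "tool_from_camera" (4x4, takes a point from camera to tool coordinates, whose origin is the TCP and whose axes are the flange's). Camera axes: x right, y down, z forward; pixel columns grow to the right and rows downward; lengths in m; the calibration is good to about 2 mm. A picture is of the moment at which its call begins: read the wrist's pose just before it. There is no depth.
- bot.finish_job(): hands the job in; it is judged then, once.
The state is a dict: "time": time; "q": joint angles; "joint_vel": joint speeds; "joint_torque": joint torques, N m; "tool_pos": TCP position; "tcp_rot": TCP orientation; "wrist_force": force on the tool from outside, world axes, zero at the start; "torque": the same for the moment, N m; "width": opening from 0.0 (shut) to 1.0 (fully open); "grip_force": force on a finger pad.
Only numpy, scipy, OpenCV 4.12 (cv2) and the standard library are available. Lean on these libraries where they do the work, as an engineer would, in place of code of your own. Each camera call takes 0.05 s, during which the arm holds its last target. There are 200 camera calls.

TASK

Pack up the travel jigsaw: put all its loose chunky pieces in the small blue pot with its cap on, and the pot in the yellow canister base; then close the magenta lid over it and twist it clockwise until it is locked, fully down with the white stripes of lid and base in line. Once it is locked, hang the set's wooden tag by its hole on the free hook of the rack and let it come to rest. Keep the pot and the base upright, and leave the other things on the table where they are.

Things in the scene. Friction and masses are not known exactly. Their poses are not given: they have to be found in the camera images.
- piece1: chunky wooden jigsaw piece, pale blue with white marks, 9 mm thick, 20 g, lying flat on the table: a block 24 mm long (x from -12 to +12 mm, with a notch 9 mm wide and 8 mm deep in its -x end) and 22 mm wide (flat sides at y = -11 and +11 mm), with a round tab at the +x end that reaches to x = +20 mm. Origin: underside, centre of the block; z up. It may be absent (None).
- piece2: chunky wooden jigsaw piece, dark blue with pale blue marks, 9 mm thick, 20 g, lying flat on the table: a block 24 mm long (x from -12 to +12 mm, with a notch 9 mm wide and 8 mm deep in its -x end) and 22 mm wide (flat sides at y = -11 and +11 mm), with a round tab at the +x end that reaches to x = +20 mm. Origin: underside, centre of the block; z up. It may be absent (None).
- piece3: chunky wooden jigsaw piece, salmon pink with cream marks, 9 mm thick, 20 g, lying flat on the table: a block 24 mm long (x from -12 to +12 mm, with a notch 9 mm wide and 8 mm deep in its -x end) and 22 mm wide (flat sides at y = -11 and +11 mm), with a round tab at the +x end that reaches to x = +20 mm. Origin: underside, centre of the block; z up. It may be absent (None).
- piece4: chunky wooden jigsaw piece, olive green with yellow marks, 9 mm thick, 20 g, lying flat on the table: a block 24 mm long (x from -12 to +12 mm, with a notch 9 mm wide and 8 mm deep in its -x end) and 22 mm wide (flat sides at y = -11 and +11 mm), with a round tab at the +x end that reaches to x = +20 mm. Origin: underside, centre of the block; z up. It may be absent (None).
- piece5: chunky wooden jigsaw piece, yellow with green marks, 9 mm thick, 20 g, lying flat on the table: a block 24 mm long (x from -12 to +12 mm, with a notch 9 mm wide and 8 mm deep in its -x end) and 22 mm wide (flat sides at y = -11 and +11 mm), with a round tab at the +x end that reaches to x = +20 mm. Origin: underside, centre of the block; z up. It may be absent (None).
- inner_pot: small blue open pot with a white band low down, round, 54 mm across, 58 mm high, wall 3 mm (48 mm inside), floor 4 mm thick, about 0.12 kg, standing upright. Origin: centre of its underside; z up. The pieces go in it; standing in the canister base its rim is 62 mm above the table, 32 mm above the base's rim.
- pot_cap: cap of the blue pot: a white disc 52 mm across, 3 mm thick, with a blue plug below it (43 mm across, 5 mm deep) and a blue round knob on top, 16 mm across and 18 mm high; 26 mm high in all, 30 g. Origin: centre of the plug's underside; z up. It stands on its plug. On the pot its disc rests on the rim, its origin 53 mm above the pot's; it lifts off freely.
- canister_base: yellow bottom half of the canister, loose, weighted (0.7 kg) so that it stands still. Foot 85 mm across, 16 mm high; above its flat shoulder (at 16 mm) a collar 66 mm across rises to 30 mm. Well 60 mm across, its floor 4 mm up. Origin: centre of the underside; z up; white stripes at +x and -x.
- base_stripe (a point): the +x white stripe, on the base's shoulder, 38 mm from its axis (axes as the base's). Outside the collar, at +x and -x, are two lugs, out to radius 37.5 mm, 23 to 29 mm up, each from 35 degrees clockwise to 25 degrees counter-clockwise of the x axis (seen from above), with a stop below its clockwise end.
- lid: magenta hollow lid, standing mouth down, about 0.14 kg, 85 mm across, 76 mm high without its knob. Inside 79 mm across, ceiling at 72 mm. Origin: centre of the mouth (lower edge); z up. Two lugs inside the mouth at +x and -x (in to radius 35 mm, 1 to 5 mm above the edge, 18 mm wide). Fully down, its origin is 16 mm above the base's; on top of the base's lugs it stands 12 mm too high.
- lid_knob (a point): centre of the lid's round upright grip knob, 88 mm above the lid's origin: 30 mm across, 76 to 100 mm above the mouth, yellow dot on top. The lid turns freely on the base, with no spring.
- lid_stripe (a point): the lid's +x white stripe, on its top edge (axes as the lid's); one more at -x. The lid goes down past the base's lugs with its x axis 45 to 125 degrees counter-clockwise (from above) of the base's, best 60 to 80; half a turn makes no difference. Then turning it clockwise takes its lugs under the base's up to the stops, stripes in line to about 6 degrees.
- tag: wooden tag of the set, with a magenta and yellow label on its upper face, 90 x 30 x 8 mm, 30 g, lying flat. Origin: centre of its underside; x along its length towards the end with the hole, z up. The hole is 18 mm across, its centre 30 mm from the origin along +x; 6 mm of wood remain beyond it.
- tag_hole (a point): centre of the tag's hole, at mid-thickness (axes as the tag's).
- rack: fixed wooden hook rack: foot 100 x 240 mm, 18 mm high; along its far edge two posts carry a rail 240 mm long, 150 to 200 mm above the table, front face at x = +37 mm. Origin: underside of the foot; -x is its front, towards the robot; z up. Brass hooks at y = +65 and -65 mm; the one at +y carries another set's tag, which stays; the one at -y (right, seen by the robot) is free.
- hook_seat (a point): on the free hook: the top of its level shank, midway along it, 172.5 mm above the table (axes as the rack's). The shank is a 5 mm rod, 170 mm above the table at its axis, that comes level 32 mm out of the rail; there it turns up, leaning about 14 degrees outwards.
- hook_tip (a point): top end of the free hook's upturned tip, 24 mm above the shank's top, 21 mm farther from the rail than hook_seat (axes as the rack's). A tag lowered level, its hole over this tip and its body to the front (-x), until its underside is about 5 mm above the shank's top, and let go, swings down and hangs; it stops swinging after some seconds.
- mug: bystander: white mug, 80 mm across, 90 mm high; origin centre of underside.
- tape: bystander: cream roll of tape lying flat, 60 mm across, 18 mm high; origin centre of underside.
- stamp: bystander: dark wooden hand stamp, 32 mm across, 66 mm high; origin centre of underside.
- notepad: bystander: white notepad 75 x 100 x 14 mm; origin centre of underside.
- pencil_eraser: bystander: pink eraser 45 x 20 x 12 mm; origin centre of underside.
- dice_tray: bystander: small dark wooden open tray 80 x 80 x 22 mm; origin centre of underside.

How it is judged:
On the way, in this order (a step that is already met when the one before it is completed fails the run):
1. every piece is in the capped blue pot and the pot stands in the canister base (horizontal distance between each of piece1, piece2, piece3, piece4, piece5 and inner_pot below 0.026 m and z of piece1 in the frame of inner_pot between 0 and 0.056 m and z of piece2 in the frame of inner_pot between 0 and 0.056 m and z of piece3 in the frame of inner_pot between 0 and 0.056 m and z of piece4 in the frame of inner_pot between 0 and 0.056 m and z of piece5 in the frame of inner_pot between 0 and 0.056 m and horizontal distance between pot_cap and inner_pot below 0.005 m and z of pot_cap in the frame of inner_pot below 0.0565 m and angle between the z axis of pot_cap and the z axis of inner_pot, either way round below 0.1 rad and horizontal distance between inner_pot and canister_base below 0.006 m and z of inner_pot in the frame of canister_base below 0.008 m and angle between each of inner_pot, canister_base's own z axis and vertical below 0.1 rad), for 0.2 s.
2. the lid is down on the base and turned until it is locked, stripes in line (horizontal distance between lid and canister_base below 0.005 m and z of lid in the frame of canister_base below 0.0195 m and angle between the x axis of lid and the x axis of canister_base, either way round below 0.2 rad and angle between the z axis of lid and the z axis of canister_base, either way round below 0.1 rad), for 0.2 s.
3. the tag hangs by its hole on the free hook (distance between tag_hole and hook_seat below 0.028 m and angle between tag's own x axis and vertical below 0.45 rad and linear speed of tag below 0.06 m/s), for 0.2 s.
At the end, for the whole second after the job is handed in: All pieces are in the capped pot, which stands on the base's floor; the lid is on the shoulder (under 3.5 mm above), stripes within 0.2 rad of the base's; the tag hangs still on the free hook (hole within 28 mm of hook_seat, within 0.45 rad of upright) (all of step 1 and all of step 2 and all of step 3 and linear speed of each of lid, canister_base below 0.02 m/s); the robot touches nothing.
It fails at once if another thing on the table is moved more than 30 mm (distance of any of mug, tape, stamp, notepad, pencil_eraser, dice_tray from where it was at the start of the episode above 0.03 m).
It fails at once if the pot or the canister base is tipped over (angle between inner_pot's own z axis and vertical above 0.9 rad or angle between canister_base's own z axis and vertical above 0.5 rad).
Of piece1, piece2, piece3, piece4, piece5 only 3 to 5 are there at a start; the rules pass over those that are not, and their reading is None.
At some moment in a run one of piece1, piece2, piece3, piece4, piece5, pot_cap, tag, lid may be knocked a few centimetres aside while the robot is not near it.
It also fails if it takes over 210 s, if anything falls off the work surface, if the arm or the gripper's body presses on something with over 40 N, if the wrist force passes 120 N, or if a joint passes its speed limit or range.

## Working session

There is one attempt and no reset: what is moved stays moved. The work goes in short steps, Python scripts to look and compute and a shell command to move; the robot and the scene stay as the last step left them, time stands still between calls to the robot, and variables do not carry over. Pictures are saved under pics/ and viewed, at most 14 in all, crops included, and the job is handed in when it is done.

```bash
ls -la; mkdir -p pics; cat > h.py <<'E'
import numpy as np, cv2
from scipy.spatial.transform import Rotation as Ro
from workcell import bot, optics
def cam(name, save=None):
    s=bot.read_state(); c=optics.read_camera(name); im=c["img"]
    c["f"]=im.shape[0]/2/np.tan(np.radians(c["vertical_fov"])/2)
    if "R" in c: R=np.array(c["R"]).T; o=-R@np.array(c["t"])
    else:
        T=np.array(c["tool_from_camera"]); Rt=Ro.from_rotvec(s["tcp_rot"]).as_matrix()
        R=Rt@T[:3,:3]; o=Rt@T[:3,3]+np.array(s["tool_pos"])
    c["Rw"],c["o"]=R,o
    if save: cv2.imwrite("pics/"+save,im[:,:,::-1])
    return c
def ray(c,u,v):
    d=c["Rw"]@np.array([(u-c["cx"])/c["f"],(v-c["cy"])/c["f"],1.0]); return c["o"],d
def onz(c,u,v,z):
    o,d=ray(c,u,v); return o+d*(z-o[2])/d[2]
def proj(c,X):
    p=c["Rw"].T@(np.array(X)-c["o"]); return c["f"]*p[0]/p[2]+c["cx"],c["f"]*p[1]/p[2]+c["cy"]
E
python3 - <<'E'
from h import *
for n in ("scene","side","wrist"):
    c=cam(n,n+"0.png"); print(n,c["vertical_fov"],c["cx"],c["cy"],c["o"].round(3),c["Rw"].round(3).tolist(),[k for k in c if k!="img"])
s=bot.read_state();print(s, bot.hold_point_z)
E
```

```text
total 12
drwxr-xr-x  3 agent agent 4096 Nov 29 17:02 .
drwxr-xr-x 23 root  root  4096 Nov 29 17:02 ..
drwxr-xr-x  2 agent agent 4096 Nov 29 17:02 pics
scene 50.036199451284105 321.45401153741057 197.47694218308953 [ 1.122 -0.06   0.91 ] [[0.062, 0.804, -0.591], [0.998, -0.055, 0.029], [-0.009, -0.592, -0.806]] ['vertical_fov', 'cx', 'cy', 'R', 't', 'f', 'Rw', 'o']
side 51.68210729688544 317.32754526549115 193.38628565986502 [0.014 0.587 0.607] [[-0.755, -0.341, 0.559], [-0.655, 0.385, -0.65], [0.007, -0.858, -0.514]] ['vertical_fov', 'cx', 'cy', 'R', 't', 'f', 'Rw', 'o']
wrist 71.6584873033504 321.28452877141393 197.12673064231944 [ 0.226 -0.64   0.374] [[0.234, -0.932, -0.275], [-0.972, -0.225, -0.064], [-0.002, 0.283, -0.959]] ['vertical_fov', 'cx', 'cy', 'tool_from_camera', 'f', 'Rw', 'o']
{'time': 0.15, 'q': array([-1.37288491e+00,  2.64606602e-01,  1.60509516e+00, -8.94298005e-06,
        1.27369824e+00, -3.69021262e-02]), 'joint_vel': array([-3.84189459e-04, -1.99290390e-04, -4.06916580e-03, -1.15687692e-03,
       -2.57613940e-06, -9.93916861e-04]), 'joint_torque': array([ 2.43477343e-04, -5.15906990e+01, -3.67958951e+01, -1.27164562e-04,
        8.04189040e-03,  1.00114144e-05]), 'tool_pos': array([ 0.1569888 , -0.65621243,  0.40361106]), 'tcp_rot': array([-3.11817620e+00, -3.67790613e-01,  2.41551368e-04]), 'wrist_force': array([-0.09225456,  0.16537022,  0.48493539]), 'torque': array([ 0.00352555,  0.0269903 , -0.05088648]), 'grip_force': 0.0, 'width': 1.0013571750893224} 0.1547
```

View pics/scene0.png

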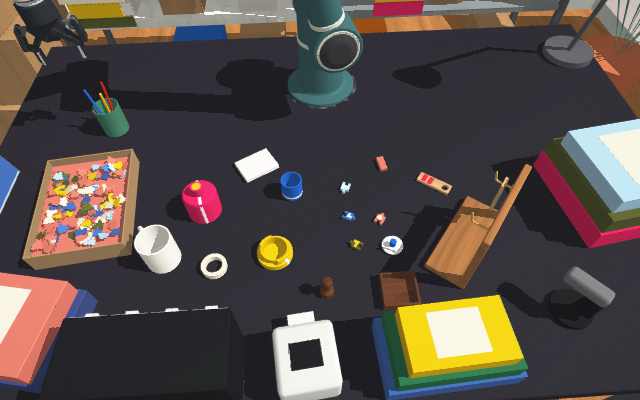

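View pics/side0.png

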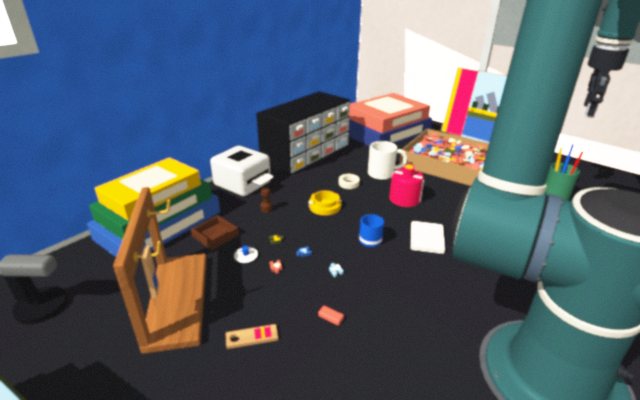

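```bash
python3 - <<'E'
from h import *
c=cam("scene"); s=cam("side")
P={"pb":(345,187,.009),"db":(349,216,.009),"sal":(380,218,.009),"olive":(355,244,.009),"potrim":(291,178,.058),"captop":(393,242,.026),"base":(275,248,.03),"lidknob":(196,186,.1),"tag":(434,183,.008),"stamp":(327,281,.066),"mug":(155,232,.09),"tape":(213,266,.018),"tray":(400,290,.01),"pad":(257,165,.014),"hookA":(507,181,.19),"hookB":(484,214,.19),"railL":(530,168,.2),"railR":(462,258,.2),"footnear":(427,265,.018),"footfar":(468,198,.018)}
for k,(u,v,z) in P.items(): print(k,onz(c,u,v,z).round(3)[:2])
Q={"pb":(336,269,.009),"db":(304,251,.009),"sal":(275,266,.009),"olive":(276,239,.009),"potrim":(372,222,.058),"captop":(246,248,.026),"base":(325,198,.03),"lidknob":(408,168,.1),"tag":(252,336,.008)}
print("side")
for k,(u,v,z) in Q.items(): print(k,onz(s,u,v,z).round(3)[:2])
im=s["img"][170:370,110:430]; cv2.imwrite("pics/side_c.png",cv2.resize(im,None,fx=2.5,fy=2.5,interpolation=cv2.INTER_CUBIC)[:,:,::-1])
E
```

```text
pb [0.432 0.038]
db [0.524 0.039]
sal [0.536 0.116]
olive [0.606 0.045]
potrim [ 0.431 -0.102]
captop [0.617 0.134]
base [ 0.617 -0.145]
lidknob [ 0.474 -0.328]
tag [0.434 0.276]
stamp [ 0.725 -0.031]
mug [ 0.592 -0.409]
tape [ 0.648 -0.29 ]
tray [0.732 0.133]
pad [ 0.343 -0.197]
hookA [0.578 0.364]
hookB [0.658 0.291]
railL [0.554 0.419]
railR [0.759 0.218]
footnear [0.678 0.204]
footfar [0.496 0.349]
side
pb [0.427 0.044]
db [0.52  0.044]
sal [0.532 0.124]
olive [0.6   0.055]
potrim [ 0.432 -0.094]
captop [0.61  0.138]
base [ 0.611 -0.138]
lidknob [ 0.471 -0.315]
tag [0.428 0.281]
```

View pics/side_c.png

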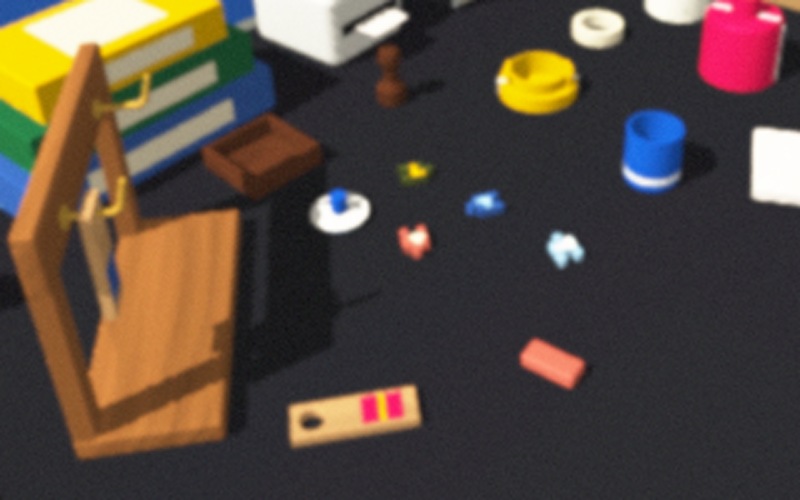

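```bash
cat >> h.py <<'E'
def head(s=None):
    s=s or bot.read_state(); x=Ro.from_rotvec(s["tcp_rot"]).as_matrix()[:,0]; return np.degrees(np.arctan2(x[1],x[0]))
def plan(*T, p=None, h=None):
    """each T=(x,y,z,heading deg); prints the tool-axis shift (mm) and then the turn az, leg by leg; tool assumed pointing down"""
    s=bot.read_state(); R=Ro.from_rotvec(s["tcp_rot"]).as_matrix()
    p=np.array(s["tool_pos"]); h=head(s)
    for i,t in enumerate(T):
        if i: a=np.radians(h); R=np.array([[np.cos(a),np.sin(a),0],[np.sin(a),-np.cos(a),0],[0,0,-1]])
        d=R.T@(np.array(t[:3])-p)*1000; az=-(t[3]-h)
        q6=np.degrees(np.arctan2(t[1],t[0]))+90-t[3]
        print(f"leg{i}: d={d.round(1)} |d|={np.linalg.norm(d):.0f} az={az:.1f} q6->{q6:.0f}")
        p=np.array(t[:3]); h=t[3]
    return
E
python3 - <<'E'
from h import *
print(head()); plan((.5,.03,.43,13.4))
E
```

```text
13.452385683292992
leg0: d=[ 493.2 -587.7  -25.3] |d|=768 az=0.1 q6->80
```

```bash
python3 -m jog '[{"dx":14,"dy":-17},{"dx":24,"dy":-29},{"dx":26,"dy":-31},{"dx":26,"dy":-31},{"dx":26,"dy":-31},{"dx":26,"dy":-31},{"dx":26,"dy":-31},{"dx":26,"dy":-31},{"dx":26,"dy":-31},{"dx":26,"dy":-31},{"dx":26,"dy":-31},{"dx":26,"dy":-31},{"dx":26,"dy":-31},{"dx":26,"dy":-31},{"dx":26,"dy":-31},{"dx":26,"dy":-31},{"dx":26,"dy":-31},{"dx":26,"dy":-31},{"dx":24,"dy":-29,"dz":-12},{"dx":14,"dy":-17,"dz":-13}]'
python3 -m jog '[{},{}]'
python3 - <<'E'
from h import *
c=cam("wrist","w1.png"); s=bot.read_state(); print(s["time"],s["tool_pos"],s["q"],head(),c["o"])
E
```

```text
0.3 [ 0.1570204  -0.65635641  0.40418134] [-1.37288658e+00  2.64239390e-01  1.60449824e+00  1.39196621e-05
  1.27370410e+00 -3.68783764e-02] 13.452133532737228 [ 0.22646851 -0.64017838  0.37433934]invalid input
invalid input
```

View pics/w1.png

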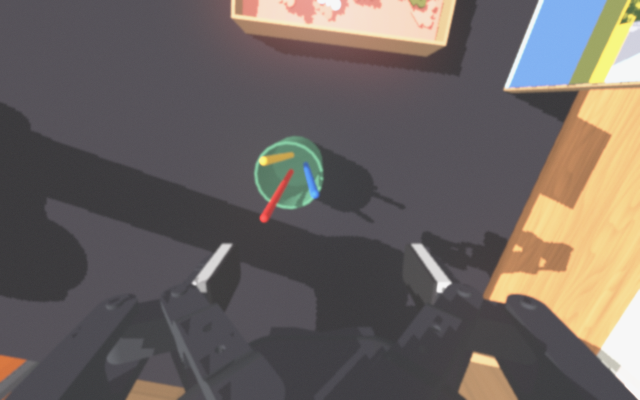

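```bash
python3 -m jog; python3 -m jog --help | head -20; python3 -m jog '[{"dx":14,"dy":-17,"dz":0,"ax":0,"ay":0,"az":0}]'; python3 -m jog '[{"dx":14,"dy":-17}]' - -; python3 -m jog '[{"dx":24.0,"dy":-29.0}]' 1 40
```

```text
time: 0.38
tool_pos: [0.1654, -0.6386, 0.4043]
tcp_rot: [3.119, 0.365, -0.002]
wrist_force: [0.9, -0.3, -1.0]
width: 1.002
grip_force: 0.0invalid input
invalid input: not JSON, or not a number
invalid input
invalid input
```

```bash
python3 -m jog '[{"dx":20,"dy":-24,"dz":0,"ax":0,"ay":0,"az":0},{"dx":26,"dy":-31,"dz":0,"ax":0,"ay":0,"az":0},{"dx":26,"dy":-31,"dz":0,"ax":0,"ay":0,"az":0},{"dx":26,"dy":-31,"dz":0,"ax":0,"ay":0,"az":0},{"dx":26,"dy":-31,"dz":0,"ax":0,"ay":0,"az":0},{"dx":26,"dy":-31,"dz":0,"ax":0,"ay":0,"az":0},{"dx":26,"dy":-31,"dz":0,"ax":0,"ay":0,"az":0},{"dx":26,"dy":-31,"dz":0,"ax":0,"ay":0,"az":0},{"dx":26,"dy":-31,"dz":0,"ax":0,"ay":0,"az":0},{"dx":26,"dy":-31,"dz":0,"ax":0,"ay":0,"az":0},{"dx":26,"dy":-31,"dz":0,"ax":0,"ay":0,"az":0},{"dx":26,"dy":-31,"dz":0,"ax":0,"ay":0,"az":0},{"dx":26,"dy":-31,"dz":0,"ax":0,"ay":0,"az":0},{"dx":26,"dy":-31,"dz":0,"ax":0,"ay":0,"az":0},{"dx":26,"dy":-31,"dz":0,"ax":0,"ay":0,"az":0},{"dx":26,"dy":-31,"dz":0,"ax":0,"ay":0,"az":0},{"dx":26,"dy":-31,"dz":0,"ax":0,"ay":0,"az":0},{"dx":26,"dy":-31,"dz":0,"ax":0,"ay":0,"az":0},{"dx":16,"dy":-19,"dz":-24,"ax":0,"ay":0,"az":0},{"dx":0,"dy":0,"dz":0,"ax":0,"ay":0,"az":0}]'
python3 - <<'E'
from h import *
c=cam("wrist","w2.png"); s=bot.read_state(); print(s["time"],s["tool_pos"],s["q"],head(),c["o"])
E
```

```text
time: 2.05
tool_pos: [0.5014, 0.0327, 0.4323]
tcp_rot: [-3.118, -0.375, -0.01]
wrist_force: [0.8, -0.1, 1.5]
width: 1.0
grip_force: 0.0
2.1 [0.50041387 0.03095129 0.43105787] [ 1.20201611e-02 -8.64116120e-02  1.93484666e+00  2.03935526e-04
  1.28854697e+00  1.34377882e+00] 13.692730787773929 [0.57094438 0.04919679 0.40314584]
```

View pics/w2.png

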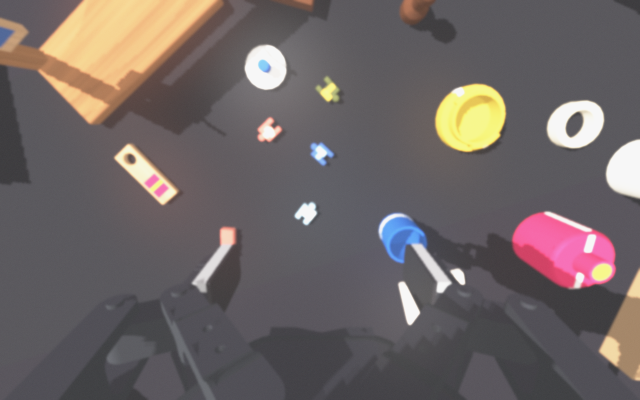

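```bash
python3 - <<'E'
from h import *
plan((.432,-.170,.36,90)); c=cam("wrist")
for k,(u,v,z) in {"pb":(306,212,.009),"db":(320,152,.009),"sal":(268,130,.009),"ol":(328,91,.009),"cap":(265,67,.008),"base":(471,112,.03),"tagcent":(147,174,.008),"knob":(601,272,.1)}.items(): print(k,onz(c,u,v,z).round(3))
E
```

```text
leg0: d=[-114.4  179.    70.7] |d|=224 az=-76.3 q6->-21
pb [0.431 0.037 0.009]
db [0.523 0.037 0.009]
sal [0.536 0.114 0.009]
ol [0.604 0.046 0.009]
cap [0.613 0.133 0.008]
base [ 0.622 -0.138  0.03 ]
tagcent [0.433 0.273 0.008]
knob [ 0.474 -0.331  0.1  ]
```

```bash
python3 -m jog '[{"dx":-19,"dy":30,"dz":12,"ax":0,"ay":0,"az":0},{"dx":-19,"dy":30,"dz":12,"ax":0,"ay":0,"az":0},{"dx":-19,"dy":30,"dz":12,"ax":0,"ay":0,"az":0},{"dx":-19,"dy":30,"dz":12,"ax":0,"ay":0,"az":0},{"dx":-19,"dy":30,"dz":12,"ax":0,"ay":0,"az":0},{"dx":-19,"dy":29,"dz":11,"ax":0,"ay":0,"az":0},{"dx":0,"dy":0,"dz":0,"ax":0,"ay":0,"az":-7},{"dx":0,"dy":0,"dz":0,"ax":0,"ay":0,"az":-7},{"dx":0,"dy":0,"dz":0,"ax":0,"ay":0,"az":-7},{"dx":0,"dy":0,"dz":0,"ax":0,"ay":0,"az":-7},{"dx":0,"dy":0,"dz":0,"ax":0,"ay":0,"az":-7},{"dx":0,"dy":0,"dz":0,"ax":0,"ay":0,"az":-7},{"dx":0,"dy":0,"dz":0,"ax":0,"ay":0,"az":-7},{"dx":0,"dy":0,"dz":0,"ax":0,"ay":0,"az":-7},{"dx":0,"dy":0,"dz":0,"ax":0,"ay":0,"az":-7},{"dx":0,"dy":0,"dz":0,"ax":0,"ay":0,"az":-7},{"dx":0,"dy":0,"dz":0,"ax":0,"ay":0,"az":-6},{"dx":0,"dy":0,"dz":0,"ax":0,"ay":0,"az":0},{"dx":0,"dy":0,"dz":0,"ax":0,"ay":0,"az":0}]' 1 40 | head -2
cat >> h.py <<'E'
HUE={"yellow":(22,35,120,120),"blue":(100,118,110,60),"magenta":(160,178,120,90)}
def blobs(c,name=None,gray=None,amin=30):
    im=c["img"]; hsv=cv2.cvtColor(im,cv2.COLOR_RGB2HSV)
    if name: a,b,s,v=HUE[name]; m=cv2.inRange(hsv,(a,s,v),(b,255,255))
    else: m=(im.max(2)>gray).astype(np.uint8)*255
    m=cv2.morphologyEx(m,cv2.MORPH_OPEN,np.ones((2,2),np.uint8))
    cs,_=cv2.findContours(m,cv2.RETR_EXTERNAL,cv2.CHAIN_APPROX_NONE)
    return m,sorted([k[:,0,:].astype(float) for k in cs if cv2.contourArea(k)>amin],key=lambda k:-cv2.contourArea(k.astype(np.float32)))
def circ(c,k,z):
    """contour pixels cast on plane z, hull, least squares circle -> centre, radius"""
    P=np.array([onz(c,u,v,z)[:2] for u,v in k]); P=cv2.convexHull(P.astype(np.float32))[:,0,:].astype(float)
    A=np.c_[2*P,np.ones(len(P))]; s=np.linalg.lstsq(A,(P**2).sum(1),rcond=None)[0]
    return s[:2], np.sqrt(s[2]+s[:2]@s[:2])
E
python3 - <<'E'
from h import *
c=cam("wrist","w3.png"); s=bot.read_state(); print(s["time"],s["tool_pos"],head())
for n,z in (("blue",.058),("yellow",.016)):
    for k in blobs(c,n,amin=200)[1][:2]: print(n,k.mean(0),len(k),circ(c,k,z))
E
```

```text
time: 3.73
tool_pos: [0.4286, -0.1724, 0.357]
3.7833 [ 0.42879711 -0.17228757  0.35713213] 89.20160080008611
blue [331.44186047 116.01744186] 172 (array([ 0.43822727, -0.10255745]), np.float64(0.027804181587855744))
yellow [487.86879433 152.69858156] 282 (array([ 0.62017211, -0.14620041]), np.float64(0.04348436494817635))
```

View pics/w3.png

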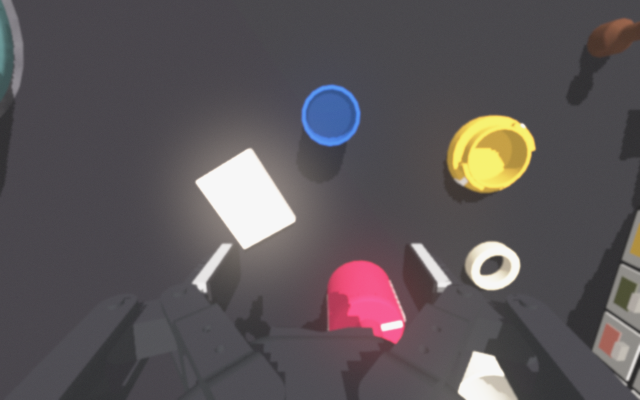

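```bash
python3 - <<'E'
from h import *
plan((.4382,-.1026,.28,90),(.4382,-.1026,.203,90))
E
```

```text
leg0: d=[69.8  8.5 77.1] |d|=104 az=-0.8 q6->-13
leg1: d=[ 0.  0. 77.] |d|=77 az=0.0 q6->-13
```

```bash
python3 -m jog '[{"dx":23.3,"dy":2.8,"dz":26,"ax":0,"ay":0,"az":-0.8},{"dx":23.3,"dy":2.5,"dz":26,"ax":0,"ay":0,"az":0},{"dx":23.2,"dy":2.2,"dz":25,"ax":0,"ay":0,"az":0},{"dx":0,"dy":0,"dz":26,"ax":0,"ay":0,"az":0},{"dx":0,"dy":0,"dz":26,"ax":0,"ay":0,"az":0},{"dx":0,"dy":0,"dz":25,"ax":0,"ay":0,"az":0},{"dx":0,"dy":0,"dz":0,"ax":0,"ay":0,"az":0}]' 1 40
python3 -m jog '[{"dx":0,"dy":0,"dz":0,"ax":0,"ay":0,"az":0},{"dx":0,"dy":0,"dz":0,"ax":0,"ay":0,"az":0},{"dx":0,"dy":0,"dz":0,"ax":0,"ay":0,"az":0},{"dx":0,"dy":0,"dz":0,"ax":0,"ay":0,"az":0},{"dx":0,"dy":0,"dz":0,"ax":0,"ay":0,"az":0},{"dx":0,"dy":0,"dz":0,"ax":0,"ay":0,"az":0}]' 0.4 40
python3 - <<'E'
from h import *
plan((.438,-.1026,.29,90),(.614,-.214,.33,90))
E
```

```text
time: 4.37
tool_pos: [0.434, -0.1011, 0.199]
tcp_rot: [-2.213, -2.218, 0.008]
wrist_force: [-1.8, 0.4, -0.7]
width: 0.999
grip_force: 0.0
time: 4.87
tool_pos: [0.4385, -0.1025, 0.2057]
tcp_rot: [2.214, 2.223, 0.003]
wrist_force: [-0.0, -0.7, 7.1]
width: 0.623
grip_force: 43.4
leg0: d=[ -0.2  -0.2 -84.3] |d|=84 az=0.2 q6->-13
leg1: d=[-111.4  176.   -40. ] |d|=212 az=0.0 q6->-19
```

```bash
python3 -m jog '[{"dx":0,"dy":0,"dz":-20,"ax":0,"ay":0,"az":0},{"dx":0,"dy":0,"dz":-40,"ax":0,"ay":0,"az":0},{"dx":0,"dy":0,"dz":-40,"ax":0,"ay":0,"az":0},{"dx":-19,"dy":30,"dz":-7,"ax":0,"ay":0,"az":0},{"dx":-19,"dy":30,"dz":-7,"ax":0,"ay":0,"az":0},{"dx":-19,"dy":30,"dz":-7,"ax":0,"ay":0,"az":0},{"dx":-19,"dy":30,"dz":-7,"ax":0,"ay":0,"az":0},{"dx":-19,"dy":30,"dz":-7,"ax":0,"ay":0,"az":0},{"dx":-19,"dy":30,"dz":-7,"ax":0,"ay":0,"az":0},{"dx":0,"dy":0,"dz":0,"ax":0,"ay":0,"az":0},{"dx":0,"dy":0,"dz":0,"ax":0,"ay":0,"az":0},{"dx":0,"dy":0,"dz":0,"ax":0,"ay":0,"az":0}]'
python3 - <<'E'
from h import *
c=cam("wrist","w4.png"); s=bot.read_state(); print(s["time"],s["tool_pos"],head())
m,b=blobs(c,"yellow",amin=200)
k=b[0]; print(k.mean(0),circ(c,k,.016))
hsv=cv2.cvtColor(c["img"],cv2.COLOR_RGB2HSV)
w=cv2.inRange(hsv,(0,0,150),(180,70,255)); 
cs,_=cv2.findContours(w,cv2.RETR_EXTERNAL,cv2.CHAIN_APPROX_NONE)
(cc,r)=circ(c,k,.016)
for q in cs:
    M=cv2.moments(q)
    if M["m00"]>4:
        u,v=M["m10"]/M["m00"],M["m01"]/M["m00"]; P=onz(c,u,v,.016)[:2]; d=P-cc
        if np.hypot(*d)<.05: print("stripe",(round(u),round(v)),M["m00"],np.hypot(*d).round(4),np.degrees(np.arctan2(d[1],d[0])).round(1))
E
```

```text
time: 5.87
tool_pos: [0.6173, -0.215, 0.345]
tcp_rot: [-2.216, -2.225, 0.001]
wrist_force: [-0.7, 0.1, -1.3]
width: 0.623
grip_force: 43.0
5.9167 [ 0.61683006 -0.21464616  0.34497091] 90.25089587534377
[325.63114754 117.01229508] (array([ 0.6188799 , -0.14624268]), np.float64(0.04105139676032118))
stripe (296, 148) 7.5 0.0428 -134.2
stripe (352, 87) 36.0 0.0408 47.6
```

View pics/w4.png

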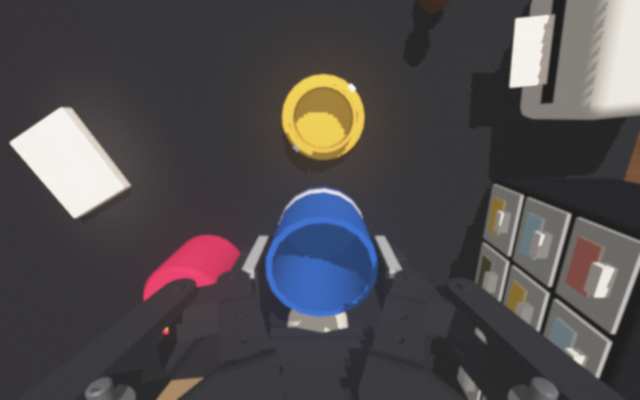

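```bash
python3 - <<'E'
from h import *
c=cam("wrist"); hsv=cv2.cvtColor(c["img"],cv2.COLOR_RGB2HSV)
for v in (35,50,80,120):
    m=cv2.inRange(hsv,(12,90,v),(40,255,255)); m[:60]=0; m[180:]=0; m[:,:240]=0; m[:,400:]=0
    cs,_=cv2.findContours(m,cv2.RETR_EXTERNAL,cv2.CHAIN_APPROX_NONE); k=max(cs,key=cv2.contourArea)
    print(v,circ(c,k[:,0,:].astype(float),.016))
# held pot rim
HUE["blue"]=(100,120,110,40)
k=blobs(c,"blue",amin=500)[1][0]; print(k.min(0),k.max(0))
plan((.6178,-.1465,.29,90),(.6178,-.1465,.212,90))
E
```

```text
35 (array([ 0.61758457, -0.14664102]), np.float64(0.04408222698467788))
50 (array([ 0.61758457, -0.14664102]), np.float64(0.04408222698467788))
80 (array([ 0.61767233, -0.14627864]), np.float64(0.04384842709527033))
120 (array([ 0.61784621, -0.14592478]), np.float64(0.04312786597944141))
[266. 194.] [379. 316.]
leg0: d=[67.9  1.6 55.1] |d|=87 az=0.3 q6->-13
leg1: d=[ 0.  0. 78.] |d|=78 az=0.0 q6->-13
```

```bash
python3 -m jog '[{"dx":22.6,"dy":0.5,"dz":18,"ax":0,"ay":0,"az":0.3},{"dx":22.6,"dy":0.5,"dz":18,"ax":0,"ay":0,"az":0},{"dx":22.9,"dy":0.5,"dz":19,"ax":0,"ay":0,"az":0},{"dx":0,"dy":0,"dz":0,"ax":0,"ay":0,"az":0},{"dx":0,"dy":0,"dz":0,"ax":0,"ay":0,"az":0},{"dx":0,"dy":0,"dz":0,"ax":0,"ay":0,"az":0}]'
python3 - <<'E'
from h import *
plan((.6177,-.1464,.212,90))
E
```

```text
time: 6.47
tool_pos: [0.6188, -0.1468, 0.2912]
tcp_rot: [2.221, 2.221, -0.0]
wrist_force: [0.5, -0.1, -0.1]
width: 0.624
grip_force: 42.9
leg0: d=[ 0.5 -1.1 79.2] |d|=79 az=0.0 q6->-13
```

```bash
python3 -m jog '[{"dx":0.4,"dy":-1,"dz":18,"ax":0,"ay":0,"az":0},{"dx":0,"dy":0,"dz":18,"ax":0,"ay":0,"az":0},{"dx":0,"dy":0,"dz":18,"ax":0,"ay":0,"az":0},{"dx":0,"dy":0,"dz":10,"ax":0,"ay":0,"az":0},{"dx":0,"dy":0,"dz":8,"ax":0,"ay":0,"az":0},{"dx":0,"dy":0,"dz":6,"ax":0,"ay":0,"az":0},{"dx":0,"dy":0,"dz":0,"ax":0,"ay":0,"az":0},{"dx":0,"dy":0,"dz":0,"ax":0,"ay":0,"az":0},{"dx":0,"dy":0,"dz":0,"ax":0,"ay":0,"az":0}]'
```

```text
time: 7.22
tool_pos: [0.6188, -0.1469, 0.2138]
tcp_rot: [2.221, 2.219, 0.001]
wrist_force: [-0.5, 0.3, -1.1]
width: 0.617
grip_force: 42.9
```

```bash
python3 -m jog '[{"dx":0,"dy":0,"dz":3,"ax":0,"ay":0,"az":0},{"dx":0,"dy":0,"dz":0,"ax":0,"ay":0,"az":0},{"dx":0,"dy":0,"dz":0,"ax":0,"ay":0,"az":0}]'
python3 -m jog '[{"dx":0,"dy":0,"dz":0,"ax":0,"ay":0,"az":0},{"dx":0,"dy":0,"dz":0,"ax":0,"ay":0,"az":0},{"dx":0,"dy":0,"dz":0,"ax":0,"ay":0,"az":0},{"dx":0,"dy":0,"dz":-20,"ax":0,"ay":0,"az":0},{"dx":0,"dy":0,"dz":-35,"ax":0,"ay":0,"az":0},{"dx":0,"dy":0,"dz":-35,"ax":0,"ay":0,"az":0},{"dx":33,"dy":-22,"dz":0,"ax":0,"ay":0,"az":0},{"dx":33,"dy":-22,"dz":0,"ax":0,"ay":0,"az":0},{"dx":33,"dy":-22,"dz":0,"ax":0,"ay":0,"az":0},{"dx":33,"dy":-22,"dz":0,"ax":0,"ay":0,"az":0},{"dx":15,"dy":-10,"dz":0,"ax":0,"ay":0,"az":0},{"dx":0,"dy":0,"dz":0,"ax":0,"ay":0,"az":0},{"dx":0,"dy":0,"dz":0,"ax":0,"ay":0,"az":0}]' 0.8
python3 - <<'E'
from h import *
c=cam("wrist","w5.png"); s=bot.read_state(); print(s["time"],s["tool_pos"],head())
m,b=blobs(c,gray=90,amin=80)
for k in b:
    P=np.array([onz(c,u,v,.009)[:2] for u,v in k]); 
    mm=np.zeros(m.shape,np.uint8); cv2.fillPoly(mm,[k.astype(np.int32)],255); mm&=m
    vu=np.argwhere(mm>0); X=np.array([onz(c,u,v,.009)[:2] for v,u in vu[:3000]]); mu=X.mean(0)
    w,V=np.linalg.eigh(np.cov((X-mu).T)); ax=V[:,1]; t=(X-mu)@ax; sk=(t**3).mean(); ax=ax*np.sign(sk)
    print(len(vu),k.mean(0).round(),mu.round(4),"sd mm",(np.sqrt(w)*1000).round(1),"ang",np.degrees(np.arctan2(ax[1],ax[0])).round(1),"rgb",c["img"][vu[:,0],vu[:,1]].mean(0).round())
im=c["img"][0:250,160:560]; cv2.imwrite("pics/w5c.png",cv2.resize(im,None,fx=2,fy=2,interpolation=cv2.INTER_CUBIC)[:,:,::-1])
E
```

```text
time: 7.47
tool_pos: [0.6183, -0.1466, 0.2099]
tcp_rot: [2.222, 2.22, 0.0]
wrist_force: [0.5, -0.5, -1.9]
width: 0.621
grip_force: 42.9
time: 8.55
tool_pos: [0.52, 0.0012, 0.3001]
tcp_rot: [2.219, 2.222, 0.001]
wrist_force: [-0.4, -0.7, 0.9]
width: 0.8
grip_force: 0.0
8.6 [5.20741683e-01 4.22137716e-04 3.00274451e-01] 90.0105911839123
70650 [310. 224.] [0.5735 0.1544] sd mm [ 4.4 34.3] ang 0.4 rgb [115. 113. 115.]
10423 [580.  40.] [0.736 0.153] sd mm [ 6.  25.5] ang -0.3 rgb [137.  93.  72.]
7552 [133.  39.] [0.3634 0.153 ] sd mm [ 5.3 27.6] ang 0.9 rgb [132. 108. 106.]
5144 [ 95. 351.] [ 0.2902 -0.1576] sd mm [ 8.9 44.4] ang 40.5 rgb [93. 91. 97.]
4891 [550. 352.] [ 0.7572 -0.1602] sd mm [ 8.8 45.7] ang 138.8 rgb [92. 91. 97.]
4102 [622. 284.] [ 0.8381 -0.0779] sd mm [11.2 28.7] ang 102.8 rgb [215. 211. 207.]
2537 [405. 385.] [ 0.6165 -0.244 ] sd mm [15.2 30. ] ang -16.0 rgb [93. 90. 95.]
2154 [546. 232.] [ 0.7501 -0.0409] sd mm [ 8.  26.3] ang -28.8 rgb [130.  91.  73.]
295 [636. 110.] [0.8046 0.0735] sd mm [ 2.2 10.1] ang 102.1 rgb [ 75.  94. 136.]
100 [139. 344.] [ 0.3083 -0.1838] sd mm [2.2 6.2] ang -123.8 rgb [172. 168. 165.]
```

View pics/w5c.png

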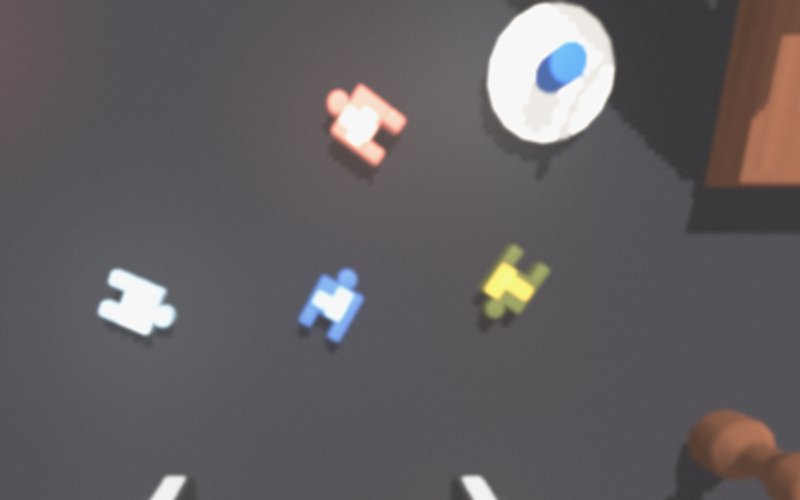

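```bash
cat >> h.py <<'E'
def pieces(c,near=None):
    im=c["img"].astype(np.int16); bg=cv2.medianBlur(c["img"],71).astype(np.int16)
    m=((np.abs(im-bg).max(2)>45)*255).astype(np.uint8); m[260:]=0
    n,L,st,ce=cv2.connectedComponentsWithStats(m); out=[]
    for i in range(1,n):
        vu=np.argwhere(L==i); 
        if len(vu)<150 or len(vu)>4000: continue
        X=np.array([onz(c,u,v,.007)[:2] for v,u in vu])
        lo=X.min(0);hi=X.max(0)
        if (hi-lo).max()>.045 or (hi-lo).max()<.02: continue
        (cx,cy),(w,h),a=cv2.minAreaRect((X*1000).astype(np.float32)); a=np.radians(a)
        ax=np.array([np.cos(a),np.sin(a)])
        if w<h: ax=np.array([-np.sin(a),np.cos(a)])
        ctr=np.array([cx,cy])/1000; t=(X-ctr)@ax; s=(X-ctr)@np.array([-ax[1],ax[0]])
        if s[t>t.max()-.005].std()>s[t<t.min()+.005].std(): ax=-ax
        out.append((ctr,np.degrees(np.arctan2(ax[1],ax[0])),(w,h),im[vu[:,0],vu[:,1]].mean(0).round()))
    return out
E
python3 - <<'E'
from h import *
c=cam("wrist")
for p in pieces(c): print(p)
for p in [((133,302),(165,316)),((331,306),(347,279)),((366,125),(338,102)),((515,282),(494,309))]:
    a,b=[onz(c,u/2+160,v/2,.009)[:2] for u,v in p]; d=b-a; print(a.round(4),np.degrees(np.arctan2(d[1],d[0])).round(),np.hypot(*d).round(4))
E
```

```text
(array([0.72057355, 0.14796402]), np.float64(32.87605667114258), (30.296037673950195, 14.971583366394043), array([177., 117.,  89.]))
(array([0.75397681, 0.14768259]), np.float64(152.56832122802734), (12.922250747680664, 25.614139556884766), array([163., 109.,  83.]))
(array([0.53557935, 0.11891835]), np.float64(146.43737030029297), (24.496435165405273, 34.34005355834961), array([236., 203., 190.]))
(array([0.72040405, 0.10741705]), np.float64(0.1025325357913971), (31.393075942993164, 25.858211517333984), array([173., 115.,  87.]))
(array([0.80286865, 0.08105882]), np.float64(108.1369857788086), (10.578559875488281, 45.90838623046875), array([ 76.,  97., 141.]))
(array([0.60761798, 0.04815044]), np.float64(-121.99111175537108), (31.392728805541992, 22.697776794433594), array([197., 195., 113.]))
(array([0.43279922, 0.03875742]), np.float64(-24.181556701660156), (25.940309524536133, 34.97102355957031), array([226., 233., 235.]))
(array([0.5252124 , 0.04079185]), np.float64(61.528358459472656), (33.723663330078125, 23.754804611206055), array([160., 188., 228.]))
(array([ 0.73313947, -0.02458493]), np.float64(6.012563705444336), (33.22343063354492, 23.63648223876953), array([156., 105.,  82.]))
(array([ 0.776242  , -0.05016916]), np.float64(119.86164093017578), (24.91942596435547, 37.702205657958984), array([156., 105.,  81.]))
(array([ 0.43663943, -0.06326299]), np.float64(-123.14164352416992), (35.20252990722656, 11.932034492492676), array([221., 220., 220.]))
(array([ 0.60538037, -0.06321238]), np.float64(-56.26316452026367), (12.066523551940918, 34.798553466796875), array([223., 222., 222.]))
[0.432  0.0394] -24.0 0.0159
[0.5248 0.0377] 60.0 0.0145
[0.5394 0.1153] 144.0 0.0151
[0.6103 0.0489] -125.0 0.0152
```

```bash
python3 -m jog '[{"dx":20,"dy":2,"dz":0,"ax":0,"ay":0,"az":0},{"dx":20,"dy":2,"dz":0,"ax":0,"ay":0,"az":0},{"dx":0,"dy":0,"dz":25,"ax":0,"ay":0,"az":7},{"dx":0,"dy":0,"dz":25,"ax":0,"ay":0,"az":7},{"dx":0,"dy":0,"dz":20,"ax":0,"ay":0,"az":7},{"dx":0,"dy":0,"dz":10,"ax":0,"ay":0,"az":7},{"dx":0,"dy":0,"dz":0,"ax":0,"ay":0,"az":0.5},{"dx":0,"dy":0,"dz":0,"ax":0,"ay":0,"az":0},{"dx":0,"dy":0,"dz":0,"ax":0,"ay":0,"az":0}]' 0.7
python3 - <<'E'
from h import *
plan((.5252,.0408,.1755,61.5))
E
```

```text
time: 9.4
tool_pos: [0.5256, 0.0397, 0.2205]
tcp_rot: [2.698, 1.607, 0.002]
wrist_force: [-0.0, -0.5, 0.1]
width: 0.699
grip_force: 0.0
leg0: d=[ 0.7 -0.9 45. ] |d|=45 az=0.1 q6->33
```

```bash
python3 -m jog '[{"dx":0.7,"dy":-0.8,"dz":20,"ax":0,"ay":0,"az":0},{"dx":0,"dy":0,"dz":15,"ax":0,"ay":0,"az":0},{"dx":0,"dy":0,"dz":10,"ax":0,"ay":0,"az":0},{"dx":0,"dy":0,"dz":0,"ax":0,"ay":0,"az":0},{"dx":0,"dy":0,"dz":0,"ax":0,"ay":0,"az":0}]'
python3 -m jog '[{"dx":0,"dy":0,"dz":0,"ax":0,"ay":0,"az":0},{"dx":0,"dy":0,"dz":0,"ax":0,"ay":0,"az":0},{"dx":0,"dy":0,"dz":0,"ax":0,"ay":0,"az":0},{"dx":0,"dy":0,"dz":0,"ax":0,"ay":0,"az":0},{"dx":0,"dy":0,"dz":0,"ax":0,"ay":0,"az":0},{"dx":0,"dy":0,"dz":0,"ax":0,"ay":0,"az":0}]' 0.1 30
python3 - <<'E'
from h import *
plan((.6177,-.1464,.30,61.5))
E
```

```text
time: 9.82
tool_pos: [0.5243, 0.0413, 0.175]
tcp_rot: [2.7, 1.606, 0.0]
wrist_force: [-1.5, 0.4, -0.1]
width: 0.701
grip_force: 0.0
time: 10.32
tool_pos: [0.5247, 0.0415, 0.1758]
tcp_rot: [2.7, 1.605, 0.003]
wrist_force: [-1.0, 0.2, 6.4]
width: 0.244
grip_force: 30.2
leg0: d=[-120.5  171.7 -124. ] |d|=244 az=-0.0 q6->15
```

```bash
python3 -m jog '[{"dx":0,"dy":0,"dz":-15,"ax":0,"ay":0,"az":0},{"dx":0,"dy":0,"dz":-35,"ax":0,"ay":0,"az":0},{"dx":-10.5,"dy":14.7,"dz":-25,"ax":0,"ay":0,"az":0},{"dx":-22,"dy":31.4,"dz":-15,"ax":0,"ay":0,"az":0},{"dx":-22,"dy":31.4,"dz":0,"ax":0,"ay":0,"az":0},{"dx":-22,"dy":31.4,"dz":0,"ax":0,"ay":0,"az":0},{"dx":-22,"dy":31.4,"dz":0,"ax":0,"ay":0,"az":0},{"dx":-22,"dy":31.4,"dz":0,"ax":0,"ay":0,"az":0},{"dx":0,"dy":0,"dz":0,"ax":0,"ay":0,"az":0},{"dx":0,"dy":0,"dz":0,"ax":0,"ay":0,"az":0},{"dx":0,"dy":0,"dz":0,"ax":0,"ay":0,"az":0}]'
python3 - <<'E'
from h import *
c=cam("wrist","w6.png"); plan((.6177,-.1464,.242,61.5))
E
```

```text
time: 11.23
tool_pos: [0.6167, -0.1464, 0.264]
tcp_rot: [-2.7, -1.603, 0.001]
wrist_force: [-0.5, 0.8, -1.1]
width: 0.247
grip_force: 29.6
leg0: d=[-0.   1.5 22. ] |d|=22 az=-0.0 q6->15
```

View pics/w6.png

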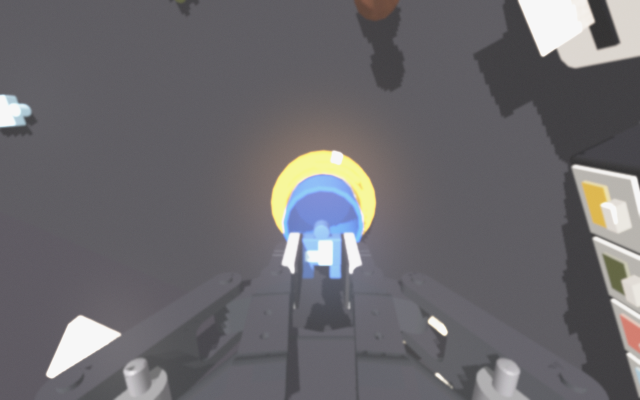

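```bash
python3 -m jog '[{"dx":0,"dy":1,"dz":12,"ax":0,"ay":0,"az":0},{"dx":0,"dy":0,"dz":10,"ax":0,"ay":0,"az":0},{"dx":0,"dy":0,"dz":0,"ax":0,"ay":0,"az":0},{"dx":0,"dy":0,"dz":0,"ax":0,"ay":0,"az":0}]'
python3 -m jog '[{"dx":0,"dy":0,"dz":0,"ax":0,"ay":0,"az":0},{"dx":0,"dy":0,"dz":0,"ax":0,"ay":0,"az":0},{"dx":0,"dy":0,"dz":0,"ax":0,"ay":0,"az":0},{"dx":0,"dy":0,"dz":-20,"ax":0,"ay":0,"az":0},{"dx":0,"dy":0,"dz":-30,"ax":0,"ay":0,"az":0},{"dx":0,"dy":0,"dz":0,"ax":0,"ay":0,"az":0}]' 0.6
python3 - <<'E'
from h import *
plan((.4328,.0388,.24,156),(.4328,.0388,.1755,156)); plan((.6076,.0482,.24,58),(.6076,.0482,.1755,58))
E
```

```text
time: 11.62
tool_pos: [0.617, -0.1458, 0.2408]
tcp_rot: [-2.697, -1.605, 0.004]
wrist_force: [-1.1, -0.4, -0.0]
width: 0.241
grip_force: 29.6
time: 12.12
tool_pos: [0.6205, -0.1476, 0.2992]
tcp_rot: [2.694, 1.601, 0.011]
wrist_force: [1.3, -1.1, 0.9]
width: 0.598
grip_force: 0.0
leg0: d=[  73.9 -254.6   56.9] |d|=271 az=-94.5 q6->-61
leg1: d=[ 0.   0.  64.5] |d|=64 az=0.0 q6->-61
leg0: d=[ 165.7 -105.5   58.6] |d|=205 az=3.5 q6->37
leg1: d=[ 0.   0.  64.5] |d|=64 az=0.0 q6->37
```

```bash
python3 -m jog '[{"dx":15.7,"dy":-10.5,"dz":0,"ax":0,"ay":0,"az":3},{"dx":30,"dy":-19,"dz":0,"ax":0,"ay":0,"az":0},{"dx":30,"dy":-19,"dz":0,"ax":0,"ay":0,"az":0},{"dx":30,"dy":-19,"dz":0,"ax":0,"ay":0,"az":0},{"dx":30,"dy":-19,"dz":16,"ax":0,"ay":0,"az":0},{"dx":30,"dy":-19,"dz":16,"ax":0,"ay":0,"az":0},{"dx":0,"dy":0,"dz":25,"ax":0,"ay":0,"az":0},{"dx":0,"dy":0,"dz":25,"ax":0,"ay":0,"az":0},{"dx":0,"dy":0,"dz":0,"ax":0,"ay":0,"az":0},{"dx":0,"dy":0,"dz":0,"ax":0,"ay":0,"az":0},{"dx":0,"dy":0,"dz":0,"ax":0,"ay":0,"az":0}]'
python3 - <<'E'
from h import *
plan((.6076,.0482,.1755,58))
E
```

```text
time: 13.03
tool_pos: [0.6146, 0.0491, 0.2119]
tcp_rot: [2.741, 1.533, 0.002]
wrist_force: [0.0, -0.7, 0.2]
width: 0.6
grip_force: 0.0
leg0: d=[-4.5 -5.6 36.4] |d|=37 az=0.4 q6->37
```

```bash
python3 -m jog '[{"dx":-4.5,"dy":-5.6,"dz":12,"ax":0,"ay":0,"az":0},{"dx":0,"dy":0,"dz":14,"ax":0,"ay":0,"az":0},{"dx":0,"dy":0,"dz":10.5,"ax":0,"ay":0,"az":0},{"dx":0,"dy":0,"dz":0,"ax":0,"ay":0,"az":0},{"dx":0,"dy":0,"dz":0,"ax":0,"ay":0,"az":0}]'
python3 -m jog '[{"dx":0,"dy":0,"dz":0,"ax":0,"ay":0,"az":0},{"dx":0,"dy":0,"dz":0,"ax":0,"ay":0,"az":0},{"dx":0,"dy":0,"dz":0,"ax":0,"ay":0,"az":0},{"dx":0,"dy":0,"dz":0,"ax":0,"ay":0,"az":0},{"dx":0,"dy":0,"dz":0,"ax":0,"ay":0,"az":0}]' 0.1 30
python3 - <<'E'
from h import *
plan((.6177,-.1464,.27,61.5))
E
```

```text
time: 13.45
tool_pos: [0.6066, 0.0482, 0.1736]
tcp_rot: [-2.741, -1.533, 0.002]
wrist_force: [0.5, -0.5, 0.8]
width: 0.599
grip_force: 0.0
time: 13.87
tool_pos: [0.6074, 0.0485, 0.1751]
tcp_rot: [2.741, 1.534, 0.003]
wrist_force: [0.5, -1.3, 3.8]
width: 0.245
grip_force: 30.3
leg0: d=[-160.6  110.9  -94.9] |d|=217 az=-3.0 q6->15
```

```bash
python3 -m jog '[{"dx":0,"dy":0,"dz":-15,"ax":0,"ay":0,"az":0},{"dx":0,"dy":0,"dz":-35,"ax":0,"ay":0,"az":0},{"dx":-15.6,"dy":10.9,"dz":-25,"ax":0,"ay":0,"az":0},{"dx":-29,"dy":20,"dz":-20,"ax":0,"ay":0,"az":0},{"dx":-29,"dy":20,"dz":0,"ax":0,"ay":0,"az":0},{"dx":-29,"dy":20,"dz":0,"ax":0,"ay":0,"az":0},{"dx":-29,"dy":20,"dz":0,"ax":0,"ay":0,"az":0},{"dx":-29,"dy":20,"dz":0,"ax":0,"ay":0,"az":0},{"dx":0,"dy":0,"dz":0,"ax":0,"ay":0,"az":0},{"dx":0,"dy":0,"dz":0,"ax":0,"ay":0,"az":0},{"dx":0,"dy":0,"dz":0,"ax":0,"ay":0,"az":0}]'
python3 - <<'E'
from h import *
plan((.6177,-.1464,.242,61.5))
E
```

```text
time: 14.78
tool_pos: [0.617, -0.1463, 0.2689]
tcp_rot: [-2.742, -1.532, 0.001]
wrist_force: [0.2, 0.0, -0.8]
width: 0.244
grip_force: 30.0
leg0: d=[ 0.3  0.7 26.9] |d|=27 az=-3.1 q6->15
```

```bash
python3 -m jog '[{"dx":0.3,"dy":0.5,"dz":15,"ax":0,"ay":0,"az":0},{"dx":0,"dy":0,"dz":12,"ax":0,"ay":0,"az":0},{"dx":0,"dy":0,"dz":0,"ax":0,"ay":0,"az":0},{"dx":0,"dy":0,"dz":0,"ax":0,"ay":0,"az":0}]'
python3 -m jog '[{"dx":0,"dy":0,"dz":0,"ax":0,"ay":0,"az":0},{"dx":0,"dy":0,"dz":0,"ax":0,"ay":0,"az":0},{"dx":0,"dy":0,"dz":0,"ax":0,"ay":0,"az":0},{"dx":0,"dy":0,"dz":-20,"ax":0,"ay":0,"az":0},{"dx":0,"dy":0,"dz":-30,"ax":0,"ay":0,"az":0},{"dx":0,"dy":0,"dz":0,"ax":0,"ay":0,"az":0},{"dx":0,"dy":0,"dz":0,"ax":0,"ay":0,"az":0}]' 0.6
python3 - <<'E'
from h import *
plan((.4328,.0388,.24,156),(.4328,.0388,.1755,156))
E
```

```text
time: 15.12
tool_pos: [0.617, -0.145, 0.2405]
tcp_rot: [-2.738, -1.535, 0.004]
wrist_force: [1.4, 0.5, 0.4]
width: 0.247
grip_force: 30.0
time: 15.7
tool_pos: [0.6192, -0.1468, 0.2957]
tcp_rot: [2.738, 1.532, 0.007]
wrist_force: [-0.2, 0.3, 0.6]
width: 0.595
grip_force: 0.0
leg0: d=[  60.5 -256.3   54.2] |d|=269 az=-97.5 q6->-61
leg1: d=[ 0.   0.  64.5] |d|=64 az=0.0 q6->-61
```

```bash
python3 -m jog '[{"dx":4.5,"dy":-20.3,"dz":0,"ax":0,"ay":0,"az":0},{"dx":9,"dy":-38,"dz":0,"ax":0,"ay":0,"az":0},{"dx":9,"dy":-38,"dz":0,"ax":0,"ay":0,"az":0},{"dx":9,"dy":-38,"dz":0,"ax":0,"ay":0,"az":0},{"dx":9,"dy":-38,"dz":0,"ax":0,"ay":0,"az":0},{"dx":9,"dy":-38,"dz":0,"ax":0,"ay":0,"az":0},{"dx":9,"dy":-38,"dz":0,"ax":0,"ay":0,"az":0},{"dx":2,"dy":-8,"dz":10,"ax":0,"ay":0,"az":-6.5},{"dx":0,"dy":0,"dz":20,"ax":0,"ay":0,"az":-7},{"dx":0,"dy":0,"dz":20,"ax":0,"ay":0,"az":-7},{"dx":0,"dy":0,"dz":20,"ax":0,"ay":0,"az":-7},{"dx":0,"dy":0,"dz":10,"ax":0,"ay":0,"az":-7},{"dx":0,"dy":0,"dz":0,"ax":0,"ay":0,"az":-7},{"dx":0,"dy":0,"dz":0,"ax":0,"ay":0,"az":-7},{"dx":0,"dy":0,"dz":0,"ax":0,"ay":0,"az":-7},{"dx":0,"dy":0,"dz":0,"ax":0,"ay":0,"az":-7},{"dx":0,"dy":0,"dz":0,"ax":0,"ay":0,"az":-7},{"dx":0,"dy":0,"dz":0,"ax":0,"ay":0,"az":-7},{"dx":0,"dy":0,"dz":0,"ax":0,"ay":0,"az":-7},{"dx":0,"dy":0,"dz":0,"ax":0,"ay":0,"az":-7}]'
python3 -m jog '[{"dx":0,"dy":0,"dz":0,"ax":0,"ay":0,"az":0},{"dx":0,"dy":0,"dz":0,"ax":0,"ay":0,"az":0}]'
python3 - <<'E'
from h import *
plan((.4328,.0388,.1755,156))
E
```

```text
time: 17.37
tool_pos: [0.4305, 0.0392, 0.2115]
tcp_rot: [-0.831, -3.028, 0.001]
wrist_force: [-0.3, 0.4, 0.9]
width: 0.598
grip_force: 0.0
time: 17.53
tool_pos: [0.4306, 0.0392, 0.2117]
tcp_rot: [-0.846, -3.025, 0.0]
wrist_force: [0.5, 0.9, -0.2]
width: 0.599
grip_force: 0.0
leg0: d=[-2.1  0.8 36.2] |d|=36 az=-7.2 q6->-61
```

```bash
python3 -m jog '[{"dx":-2,"dy":0.8,"dz":8,"ax":0,"ay":0,"az":-4},{"dx":0,"dy":0,"dz":10,"ax":0,"ay":0,"az":-3},{"dx":0,"dy":0,"dz":10,"ax":0,"ay":0,"az":0},{"dx":0,"dy":0,"dz":8.5,"ax":0,"ay":0,"az":0},{"dx":0,"dy":0,"dz":0,"ax":0,"ay":0,"az":0},{"dx":0,"dy":0,"dz":0,"ax":0,"ay":0,"az":0}]'
python3 -m jog '[{"dx":0,"dy":0,"dz":0,"ax":0,"ay":0,"az":0},{"dx":0,"dy":0,"dz":0,"ax":0,"ay":0,"az":0},{"dx":0,"dy":0,"dz":0,"ax":0,"ay":0,"az":0},{"dx":0,"dy":0,"dz":0,"ax":0,"ay":0,"az":0},{"dx":0,"dy":0,"dz":0,"ax":0,"ay":0,"az":0}]' 0.1 30
python3 - <<'E'
from h import *
plan((.6177,-.1464,.27,148))
E
```

```text
time: 18.03
tool_pos: [0.4326, 0.0389, 0.1748]
tcp_rot: [-0.657, -3.07, 0.001]
wrist_force: [-0.0, -0.5, 0.1]
width: 0.602
grip_force: 0.0
time: 18.45
tool_pos: [0.4337, 0.0389, 0.1763]
tcp_rot: [0.654, 3.071, 0.001]
wrist_force: [-1.0, 0.8, 3.7]
width: 0.245
grip_force: 29.8
leg0: d=[-243.7  -94.1  -93.4] |d|=277 az=7.9 q6->-71
```

```bash
python3 -m jog '[{"dx":0,"dy":0,"dz":-15,"ax":0,"ay":0,"az":0},{"dx":0,"dy":0,"dz":-35,"ax":0,"ay":0,"az":0},{"dx":-17.7,"dy":-7.1,"dz":-25,"ax":0,"ay":0,"az":0},{"dx":-35,"dy":-13.5,"dz":-10,"ax":0,"ay":0,"az":0},{"dx":-35,"dy":-13.5,"dz":-8,"ax":0,"ay":0,"az":0},{"dx":-35,"dy":-13.5,"dz":0,"ax":0,"ay":0,"az":0},{"dx":-35,"dy":-13.5,"dz":0,"ax":0,"ay":0,"az":0},{"dx":-35,"dy":-13.5,"dz":0,"ax":0,"ay":0,"az":0},{"dx":-35,"dy":-13.5,"dz":0,"ax":0,"ay":0,"az":0},{"dx":-16,"dy":-6,"dz":0,"ax":0,"ay":0,"az":0},{"dx":0,"dy":0,"dz":0,"ax":0,"ay":0,"az":0},{"dx":0,"dy":0,"dz":0,"ax":0,"ay":0,"az":0},{"dx":0,"dy":0,"dz":0,"ax":0,"ay":0,"az":0}]'
python3 - <<'E'
from h import *
plan((.6177,-.1464,.242,146))
E
```

```text
time: 19.53
tool_pos: [0.6165, -0.1458, 0.2679]
tcp_rot: [-0.654, -3.07, -0.001]
wrist_force: [-0.6, 0.8, -0.7]
width: 0.245
grip_force: 29.5
leg0: d=[-1.4 -0.1 25.9] |d|=26 az=9.9 q6->-69
```

```bash
python3 -m jog '[{"dx":-1.2,"dy":0,"dz":13,"ax":0,"ay":0,"az":5},{"dx":0,"dy":0,"dz":12,"ax":0,"ay":0,"az":4.9},{"dx":0,"dy":0,"dz":0,"ax":0,"ay":0,"az":0},{"dx":0,"dy":0,"dz":0,"ax":0,"ay":0,"az":0}]'
python3 -m jog '[{"dx":0,"dy":0,"dz":0,"ax":0,"ay":0,"az":0},{"dx":0,"dy":0,"dz":0,"ax":0,"ay":0,"az":0},{"dx":0,"dy":0,"dz":0,"ax":0,"ay":0,"az":0},{"dx":0,"dy":0,"dz":-20,"ax":0,"ay":0,"az":0},{"dx":0,"dy":0,"dz":-30,"ax":0,"ay":0,"az":0},{"dx":0,"dy":0,"dz":0,"ax":0,"ay":0,"az":0},{"dx":0,"dy":0,"dz":0,"ax":0,"ay":0,"az":0}]' 0.6
python3 - <<'E'
from h import *
plan((.5356,.1189,.24,146),(.5356,.1189,.1755,146))
E
```

```text
time: 19.87
tool_pos: [0.6171, -0.1456, 0.2428]
tcp_rot: [-0.911, -3.003, -0.0]
wrist_force: [0.1, -0.1, -0.4]
width: 0.242
grip_force: 29.5
time: 20.45
tool_pos: [0.6198, -0.1472, 0.2972]
tcp_rot: [0.914, 2.999, 0.0]
wrist_force: [-0.3, 1.1, -1.0]
width: 0.601
grip_force: 0.0
leg0: d=[218.7 173.7  56.2] |d|=285 az=0.1 q6->-43
leg1: d=[ 0.   0.  64.5] |d|=64 az=0.0 q6->-43
```

```bash
python3 -m jog '[{"dx":14.7,"dy":11.7,"dz":0,"ax":0,"ay":0,"az":0},{"dx":30,"dy":24,"dz":0,"ax":0,"ay":0,"az":0},{"dx":30,"dy":24,"dz":0,"ax":0,"ay":0,"az":0},{"dx":30,"dy":24,"dz":0,"ax":0,"ay":0,"az":0},{"dx":30,"dy":24,"dz":0,"ax":0,"ay":0,"az":0},{"dx":30,"dy":24,"dz":0,"ax":0,"ay":0,"az":0},{"dx":30,"dy":24,"dz":10,"ax":0,"ay":0,"az":0},{"dx":24,"dy":18,"dz":20,"ax":0,"ay":0,"az":0},{"dx":0,"dy":0,"dz":25,"ax":0,"ay":0,"az":0},{"dx":0,"dy":0,"dz":20,"ax":0,"ay":0,"az":0},{"dx":0,"dy":0,"dz":0,"ax":0,"ay":0,"az":0},{"dx":0,"dy":0,"dz":0,"ax":0,"ay":0,"az":0},{"dx":0,"dy":0,"dz":0,"ax":0,"ay":0,"az":0}]'
python3 - <<'E'
from h import *
plan((.5356,.1189,.1755,146))
c=cam("scene","s2.png"); im=c["img"][140:310,220:460]; 
d=np.abs(im.astype(int)-cv2.imread("pics/scene0.png")[140:310,220:460,::-1]).max(2)
u,v=proj(c,(.5356,.1189,.005)); print(u,v,c["img"][int(v)-3:int(v)+4,int(u)-3:int(u)+4].mean((0,1)))
E
```

```text
time: 21.53
tool_pos: [0.5344, 0.1192, 0.2192]
tcp_rot: [0.917, 3.004, 0.0]
wrist_force: [0.6, 0.2, 0.5]
width: 0.598
grip_force: 0.0
leg0: d=[-1.1  0.4 43.7] |d|=44 az=0.0 q6->-43
380.8753277978135 218.74900652763512 [213.65306122 159.73469388 143.85714286]
```

Salmon still in place; grasp it.

```bash
python3 -m jog '[{"dx":-1,"dy":0.4,"dz":12,"ax":0,"ay":0,"az":0},{"dx":0,"dy":0,"dz":12,"ax":0,"ay":0,"az":0},{"dx":0,"dy":0,"dz":12,"ax":0,"ay":0,"az":0},{"dx":0,"dy":0,"dz":8,"ax":0,"ay":0,"az":0},{"dx":0,"dy":0,"dz":0,"ax":0,"ay":0,"az":0},{"dx":0,"dy":0,"dz":0,"ax":0,"ay":0,"az":0}]'
python3 -m jog '[{"dx":0,"dy":0,"dz":0,"ax":0,"ay":0,"az":0},{"dx":0,"dy":0,"dz":0,"ax":0,"ay":0,"az":0},{"dx":0,"dy":0,"dz":0,"ax":0,"ay":0,"az":0},{"dx":0,"dy":0,"dz":0,"ax":0,"ay":0,"az":0},{"dx":0,"dy":0,"dz":0,"ax":0,"ay":0,"az":0}]' 0.1 30
python3 - <<'E'
from h import *
plan((.6177,-.1464,.27,146))
E
```

```text
time: 22.08
tool_pos: [0.5344, 0.119, 0.1733]
tcp_rot: [-0.917, -3.002, 0.002]
wrist_force: [0.1, -0.1, -0.7]
width: 0.599
grip_force: 0.0
time: 22.5
tool_pos: [0.5356, 0.1193, 0.1754]
tcp_rot: [0.917, 3.003, 0.001]
wrist_force: [0.6, -0.2, 2.0]
width: 0.243
grip_force: 30.3
leg0: d=[-216.6 -174.5  -94.6] |d|=294 az=0.1 q6->-69
```

```bash
python3 -m jog '[{"dx":0,"dy":0,"dz":-15,"ax":0,"ay":0,"az":0},{"dx":0,"dy":0,"dz":-35,"ax":0,"ay":0,"az":0},{"dx":-15,"dy":-12,"dz":-25,"ax":0,"ay":0,"az":0},{"dx":-30,"dy":-24,"dz":-10,"ax":0,"ay":0,"az":0},{"dx":-30,"dy":-24,"dz":-9,"ax":0,"ay":0,"az":0},{"dx":-30,"dy":-24,"dz":0,"ax":0,"ay":0,"az":0},{"dx":-30,"dy":-24,"dz":0,"ax":0,"ay":0,"az":0},{"dx":-30,"dy":-24,"dz":0,"ax":0,"ay":0,"az":0},{"dx":-30,"dy":-24,"dz":0,"ax":0,"ay":0,"az":0},{"dx":-21.6,"dy":-18.5,"dz":0,"ax":0,"ay":0,"az":0},{"dx":0,"dy":0,"dz":0,"ax":0,"ay":0,"az":0},{"dx":0,"dy":0,"dz":0,"ax":0,"ay":0,"az":0},{"dx":0,"dy":0,"dz":0,"ax":0,"ay":0,"az":0}]'
python3 - <<'E'
from h import *
plan((.6177,-.1464,.242,146))
E
```

```text
time: 23.58
tool_pos: [0.617, -0.1463, 0.2683]
tcp_rot: [-0.918, -3.003, -0.001]
wrist_force: [-0.2, -0.2, -0.7]
width: 0.246
grip_force: 30.1
leg0: d=[-0.7  0.3 26.3] |d|=26 az=0.0 q6->-69
```

```bash
python3 -m jog '[{"dx":-0.6,"dy":0.3,"dz":13,"ax":0,"ay":0,"az":0},{"dx":0,"dy":0,"dz":12,"ax":0,"ay":0,"az":0},{"dx":0,"dy":0,"dz":0,"ax":0,"ay":0,"az":0},{"dx":0,"dy":0,"dz":0,"ax":0,"ay":0,"az":0}]'
python3 -m jog '[{"dx":0,"dy":0,"dz":0,"ax":0,"ay":0,"az":0},{"dx":0,"dy":0,"dz":0,"ax":0,"ay":0,"az":0},{"dx":0,"dy":0,"dz":0,"ax":0,"ay":0,"az":0},{"dx":0,"dy":0,"dz":-20,"ax":0,"ay":0,"az":0},{"dx":-36,"dy":0,"dz":-15,"ax":0,"ay":0,"az":0},{"dx":-36,"dy":0,"dz":-15,"ax":0,"ay":0,"az":0},{"dx":0,"dy":0,"dz":0,"ax":0,"ay":0,"az":0},{"dx":0,"dy":0,"dz":0,"ax":0,"ay":0,"az":0},{"dx":0,"dy":0,"dz":0,"ax":0,"ay":0,"az":0}]' 0.6
python3 - <<'E'
from h import *
c=cam("wrist"); s=bot.read_state(); print(s["time"],s["tool_pos"],head())
HUE["blue"]=(100,122,90,40)
k=blobs(c,"blue",amin=500)[1]; print([(q.mean(0).round(),circ(c,q,.062)) for q in k])
a=cv2.resize(c["img"][45:185,230:410],None,fx=2.2,fy=2.2,interpolation=cv2.INTER_CUBIC)
d=cam("scene"); b=cv2.resize(d["img"][150:300,220:440],None,fx=1.6,fy=1.6,interpolation=cv2.INTER_CUBIC)
o=np.zeros((max(a.shape[0],b.shape[0]),a.shape[1]+b.shape[1],3),np.uint8); o[:a.shape[0],:a.shape[1]]=a; o[:b.shape[0],a.shape[1]:]=b
cv2.imwrite("pics/w7.png",o[:,:,::-1])
E
```

```text
time: 23.92
tool_pos: [0.6169, -0.1453, 0.2413]
tcp_rot: [-0.914, -3.001, 0.0]
wrist_force: [-0.8, 0.9, -0.7]
width: 0.244
grip_force: 30.1
time: 24.67
tool_pos: [0.6776, -0.1869, 0.2937]
tcp_rot: [-0.918, -3.004, -0.0]
wrist_force: [0.6, 0.8, 0.2]
width: 0.598
grip_force: 0.0
24.7167 [ 0.67698094 -0.18648258  0.29296509] 146.0498885720395
[(array([324., 113.]), (array([ 0.61823051, -0.14545447]), np.float64(0.026201216770455938))), (array([633., 179.]), (array([0.78924933, 0.0238994 ]), np.float64(0.024467363885647134)))]
```

View pics/w7.png

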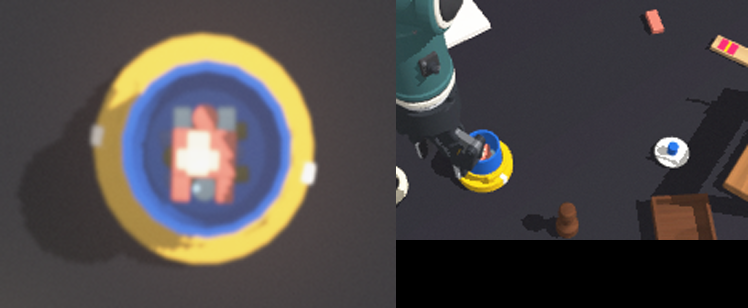

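```bash
python3 - <<'E'
from h import *
plan((.613,.062,.30,90))
E
```

```text
leg0: d=[191.5 170.4  -7.1] |d|=256 az=56.1 q6->6
```

```bash
python3 -m jog '[{"dx":11.5,"dy":10.4,"dz":-7,"ax":0,"ay":0,"az":0},{"dx":30,"dy":26.7,"dz":0,"ax":0,"ay":0,"az":0},{"dx":30,"dy":26.7,"dz":0,"ax":0,"ay":0,"az":0},{"dx":30,"dy":26.7,"dz":0,"ax":0,"ay":0,"az":0},{"dx":30,"dy":26.7,"dz":0,"ax":0,"ay":0,"az":0},{"dx":30,"dy":26.7,"dz":0,"ax":0,"ay":0,"az":0},{"dx":30,"dy":26.6,"dz":0,"ax":0,"ay":0,"az":0},{"dx":0,"dy":0,"dz":0,"ax":0,"ay":0,"az":7},{"dx":0,"dy":0,"dz":0,"ax":0,"ay":0,"az":7},{"dx":0,"dy":0,"dz":0,"ax":0,"ay":0,"az":7},{"dx":0,"dy":0,"dz":0,"ax":0,"ay":0,"az":7},{"dx":0,"dy":0,"dz":0,"ax":0,"ay":0,"az":7},{"dx":0,"dy":0,"dz":0,"ax":0,"ay":0,"az":7},{"dx":0,"dy":0,"dz":0,"ax":0,"ay":0,"az":7},{"dx":0,"dy":0,"dz":0,"ax":0,"ay":0,"az":7},{"dx":0,"dy":0,"dz":0,"ax":0,"ay":0,"az":0},{"dx":0,"dy":0,"dz":0,"ax":0,"ay":0,"az":0},{"dx":0,"dy":0,"dz":0,"ax":0,"ay":0,"az":0}]'
cat >> h.py <<'E'
def capfind(c):
    hsv=cv2.cvtColor(c["img"],cv2.COLOR_RGB2HSV); m=cv2.inRange(hsv,(0,0,130),(180,60,255)); m[240:]=0
    b=cv2.inRange(hsv,(100,120,60),(122,255,255)); b[240:]=0
    for n,mm,z in (("disc",m,.008),("knob",b,.026)):
        cs,_=cv2.findContours(mm,cv2.RETR_EXTERNAL,cv2.CHAIN_APPROX_NONE)
        for k in cs:
            if cv2.contourArea(k)>60:
                cc,r=circ(c,k[:,0,:].astype(float),z); print(n,k[:,0].mean(0).round(),cc.round(4),r.round(4))
E
python3 - <<'E'
from h import *
c=cam("wrist"); s=bot.read_state(); print(s["time"],s["tool_pos"],head()); capfind(c)
E
```

```text
time: 26.27
tool_pos: [0.6134, 0.0621, 0.3007]
tcp_rot: [-2.216, -2.226, 0.0]
wrist_force: [0.2, -0.0, 0.6]
width: 0.599
grip_force: 0.0
26.3167 [0.61361825 0.06191416 0.30066369] 90.21127007993636
disc [324. 111.] [0.6149 0.1362] 0.0268
disc [618.  67.] [0.8688 0.1713] 0.0476
disc [555.  69.] [0.8189 0.1688] 0.0529
knob [324. 112.] [0.6151 0.1362] 0.0059
knob [576. 113.] [0.8695 0.1397] 0.0869
```

```bash
python3 -m jog '[{"dx":25,"dy":1.7,"dz":20,"ax":0,"ay":0,"az":0.2},{"dx":25,"dy":0,"dz":20,"ax":0,"ay":0,"az":0},{"dx":24.3,"dy":0,"dz":20,"ax":0,"ay":0,"az":0},{"dx":0,"dy":0,"dz":25,"ax":0,"ay":0,"az":0},{"dx":0,"dy":0,"dz":15,"ax":0,"ay":0,"az":0},{"dx":0,"dy":0,"dz":0,"ax":0,"ay":0,"az":0},{"dx":0,"dy":0,"dz":0,"ax":0,"ay":0,"az":0},{"dx":0,"dy":0,"dz":0,"ax":0,"ay":0,"az":0}]'
python3 - <<'E'
from h import *
plan((.6151,.1362,.184,90))
E
```

```text
time: 26.98
tool_pos: [0.6165, 0.1358, 0.2017]
tcp_rot: [2.223, 2.218, 0.002]
wrist_force: [0.4, 0.5, 0.8]
width: 0.599
grip_force: 0.0
leg0: d=[ 0.4 -1.4 17.7] |d|=18 az=-0.1 q6->12
```

```bash
python3 -m jog '[{"dx":0.4,"dy":-1.4,"dz":9,"ax":0,"ay":0,"az":0},{"dx":0,"dy":0,"dz":8.7,"ax":0,"ay":0,"az":0},{"dx":0,"dy":0,"dz":0,"ax":0,"ay":0,"az":0},{"dx":0,"dy":0,"dz":0,"ax":0,"ay":0,"az":0}]'
python3 -m jog '[{"dx":0,"dy":0,"dz":0,"ax":0,"ay":0,"az":0},{"dx":0,"dy":0,"dz":0,"ax":0,"ay":0,"az":0},{"dx":0,"dy":0,"dz":0,"ax":0,"ay":0,"az":0},{"dx":0,"dy":0,"dz":0,"ax":0,"ay":0,"az":0},{"dx":0,"dy":0,"dz":0,"ax":0,"ay":0,"az":0},{"dx":0,"dy":0,"dz":0,"ax":0,"ay":0,"az":0}]' 0.05 30
python3 -m jog '[{"dx":0,"dy":0,"dz":-15,"ax":0,"ay":0,"az":0},{"dx":0,"dy":0,"dz":-35,"ax":0,"ay":0,"az":0},{"dx":0,"dy":0,"dz":-40,"ax":0,"ay":0,"az":0},{"dx":0,"dy":0,"dz":-25,"ax":0,"ay":0,"az":0},{"dx":0,"dy":0,"dz":0,"ax":0,"ay":0,"az":0},{"dx":0,"dy":0,"dz":0,"ax":0,"ay":0,"az":0}]'
python3 - <<'E'
from h import *
plan((.6182,-.1455,.297,90))
E
```

```text
time: 27.32
tool_pos: [0.6141, 0.1359, 0.1824]
tcp_rot: [-2.224, -2.218, 0.002]
wrist_force: [-0.6, 0.7, 0.4]
width: 0.602
grip_force: 0.0
time: 27.82
tool_pos: [0.6148, 0.1363, 0.1835]
tcp_rot: [2.224, 2.218, 0.001]
wrist_force: [-0.3, -0.1, 1.8]
width: 0.17
grip_force: 29.3
time: 28.32
tool_pos: [0.6154, 0.1365, 0.3006]
tcp_rot: [2.222, 2.217, 0.007]
wrist_force: [-0.4, -0.4, -0.5]
width: 0.169
grip_force: 29.3
leg0: d=[-282.     3.5    3.4] |d|=282 az=-0.1 q6->-13
```

```bash
python3 -m jog '[{"dx":-20,"dy":2.5,"dz":0,"ax":0,"ay":0,"az":0},{"dx":-38,"dy":0,"dz":0,"ax":0,"ay":0,"az":0},{"dx":-38,"dy":0,"dz":0,"ax":0,"ay":0,"az":0},{"dx":-38,"dy":0,"dz":0,"ax":0,"ay":0,"az":0},{"dx":-38,"dy":0,"dz":0,"ax":0,"ay":0,"az":0},{"dx":-38,"dy":0,"dz":0,"ax":0,"ay":0,"az":0},{"dx":-38,"dy":0,"dz":10,"ax":0,"ay":0,"az":0},{"dx":-34,"dy":0,"dz":20,"ax":0,"ay":0,"az":0},{"dx":0,"dy":0,"dz":0,"ax":0,"ay":0,"az":0},{"dx":0,"dy":0,"dz":0,"ax":0,"ay":0,"az":0},{"dx":0,"dy":0,"dz":0,"ax":0,"ay":0,"az":0},{"dx":0,"dy":0,"dz":0,"ax":0,"ay":0,"az":0}]'
python3 - <<'E'
from h import *
plan((.6180,-.1460,.2405,90))
E
```

```text
time: 29.32
tool_pos: [0.6161, -0.1447, 0.2672]
tcp_rot: [-2.222, -2.218, 0.001]
wrist_force: [-0.7, -0.4, -1.1]
width: 0.17
grip_force: 29.3
leg0: d=[-1.3  1.9 26.7] |d|=27 az=-0.1 q6->-13
```

```bash
python3 -m jog '[{"dx":-1.3,"dy":1.9,"dz":6,"ax":0,"ay":0,"az":0},{"dx":0,"dy":0,"dz":6,"ax":0,"ay":0,"az":0},{"dx":0,"dy":0,"dz":6,"ax":0,"ay":0,"az":0},{"dx":0,"dy":0,"dz":4,"ax":0,"ay":0,"az":0},{"dx":0,"dy":0,"dz":3,"ax":0,"ay":0,"az":0},{"dx":0,"dy":0,"dz":0,"ax":0,"ay":0,"az":0},{"dx":0,"dy":0,"dz":0,"ax":0,"ay":0,"az":0},{"dx":0,"dy":0,"dz":0,"ax":0,"ay":0,"az":0}]'
```

```text
time: 29.98
tool_pos: [0.6183, -0.1471, 0.2431]
tcp_rot: [2.224, 2.218, 0.0]
wrist_force: [-0.3, 0.1, 0.4]
width: 0.171
grip_force: 29.3
```

```bash
python3 -m jog '[{"dx":0,"dy":0,"dz":1.5,"ax":0,"ay":0,"az":0},{"dx":0,"dy":0,"dz":1,"ax":0,"ay":0,"az":0},{"dx":0,"dy":0,"dz":0,"ax":0,"ay":0,"az":0}]'
python3 -m jog '[{"dx":0,"dy":0,"dz":0,"ax":0,"ay":0,"az":0},{"dx":0,"dy":0,"dz":0,"ax":0,"ay":0,"az":0},{"dx":0,"dy":0,"dz":0,"ax":0,"ay":0,"az":0},{"dx":0,"dy":0,"dz":-20,"ax":0,"ay":0,"az":0},{"dx":0,"dy":0,"dz":-20,"ax":0,"ay":0,"az":0},{"dx":-36,"dy":0,"dz":-20,"ax":0,"ay":0,"az":0},{"dx":-36,"dy":0,"dz":-10,"ax":0,"ay":0,"az":0},{"dx":0,"dy":0,"dz":0,"ax":0,"ay":0,"az":0},{"dx":0,"dy":0,"dz":0,"ax":0,"ay":0,"az":0},{"dx":0,"dy":0,"dz":0,"ax":0,"ay":0,"az":0}]' 0.5
python3 - <<'E'
from h import *
c=cam("wrist"); s=bot.read_state(); print(s["time"],s["tool_pos"],head())
hsv=cv2.cvtColor(c["img"],cv2.COLOR_RGB2HSV)
for n,mm,z in (("disc",cv2.inRange(hsv,(0,0,130),(180,60,255)),.064),("knob",cv2.inRange(hsv,(100,120,60),(122,255,255)),.083),("base",cv2.inRange(hsv,(12,90,40),(40,255,255)),.016)):
    mm[:40]=0; mm[200:]=0; mm[:,:230]=0; mm[:,420:]=0
    cs,_=cv2.findContours(mm,cv2.RETR_EXTERNAL,cv2.CHAIN_APPROX_NONE)
    for k in cs:
        if cv2.contourArea(k)>10: print(n,k[:,0].mean(0).round(),cv2.contourArea(k),[q.round(4) for q in circ(c,k[:,0,:].astype(float),z)], onz(c,*k[:,0].mean(0),.016).round(4))
cv2.imwrite("pics/w8.png",cv2.resize(c["img"][40:200,220:430],None,fx=2.5,fy=2.5)[:,:,::-1])
E
```

```text
time: 30.23
tool_pos: [0.6182, -0.1472, 0.2405]
tcp_rot: [2.224, 2.218, 0.0]
wrist_force: [0.4, 0.4, -0.4]
width: 0.173
grip_force: 29.4
time: 31.07
tool_pos: [0.6177, -0.219, 0.31]
tcp_rot: [-2.225, -2.217, -0.0]
wrist_force: [0.1, 1.0, -1.2]
width: 0.5
grip_force: 0.0
31.1167 [ 0.61752752 -0.21838705  0.30950922] 89.84720005318609
disc [292. 148.] 16.0 [array([ 0.5942, -0.1713]), np.float64(0.0021)] [ 0.589  -0.1764  0.016 ]
disc [355.  78.] 36.0 [array([ 0.6413, -0.1217]), np.float64(0.0027)] [ 0.6467 -0.1157  0.016 ]
disc [322. 112.] 4169.0 [array([ 0.6176, -0.1457]), np.float64(0.0268)] [ 0.6175 -0.144   0.016 ]
knob [322. 114.] 281.0 [array([ 0.6176, -0.1469]), np.float64(0.0064)] [ 0.6176 -0.1466  0.016 ]
base [322. 112.] 7223.0 [array([ 0.6176, -0.1462]), np.float64(0.0434)] [ 0.6177 -0.1441  0.016 ]
```

View pics/w8.png

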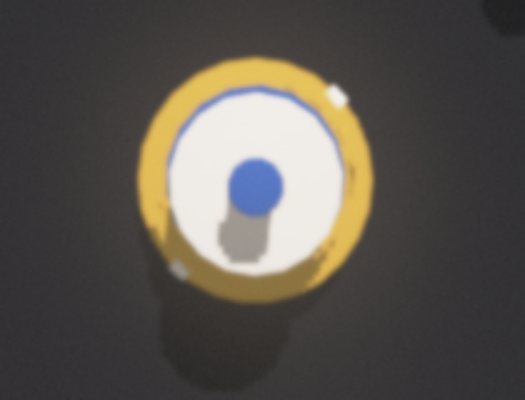

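```bash
python3 -m jog '[{"dx":-15,"dy":-12,"dz":-10,"ax":0,"ay":0,"az":0},{"dx":-30,"dy":-24,"dz":-10,"ax":0,"ay":0,"az":0},{"dx":-30,"dy":-24,"dz":-10,"ax":0,"ay":0,"az":0},{"dx":-30,"dy":-24,"dz":-10,"ax":0,"ay":0,"az":0},{"dx":-30,"dy":-24,"dz":-10,"ax":0,"ay":0,"az":0},{"dx":-30,"dy":-24,"dz":0,"ax":0,"ay":0,"az":0},{"dx":-16,"dy":-12,"dz":0,"ax":0,"ay":0,"az":0},{"dx":0,"dy":0,"dz":0,"ax":0,"ay":0,"az":0},{"dx":0,"dy":0,"dz":0,"ax":0,"ay":0,"az":0},{"dx":0,"dy":0,"dz":0,"ax":0,"ay":0,"az":0}]'
cat > lid.py <<'E'
from h import *
def lid(c,zb=0,box=(0,240,150,500)):
    hsv=cv2.cvtColor(c["img"],cv2.COLOR_RGB2HSV); r0,r1,c0,c1=box
    M={"lid":(cv2.inRange(hsv,(160,110,60),(180,255,255)),zb+.076),"dot":(cv2.inRange(hsv,(18,90,120),(36,255,255)),zb+.1),"stripe":(cv2.inRange(hsv,(0,0,140),(180,75,255)),zb+.076)}
    out={}
    for n,(m,z) in M.items():
        k0=np.zeros_like(m); k0[r0:r1,c0:c1]=m[r0:r1,c0:c1]
        cs,_=cv2.findContours(k0,cv2.RETR_EXTERNAL,cv2.CHAIN_APPROX_NONE)
        for k in cs:
            A=cv2.contourArea(k)
            if A>12:
                mo=cv2.moments(k); u,v=mo["m10"]/A,mo["m01"]/A
                cc,r=circ(c,k[:,0,:].astype(float),z); print(n,(round(u),round(v)),A,"circ",cc.round(4),r.round(4),"pt",onz(c,u,v,z)[:2].round(4))
E
python3 - <<'E'
from lid import *
c=cam("wrist"); s=bot.read_state(); print(s["time"],s["tool_pos"],head()); lid(c)
cv2.imwrite("pics/w9.png",cv2.resize(c["img"][0:240,180:460],None,fx=2.2,fy=2.2)[:,:,::-1])
E
```

```text
time: 31.95
tool_pos: [0.474, -0.3984, 0.3595]
tcp_rot: [-2.222, -2.218, -0.001]
wrist_force: [1.6, 0.5, -0.6]
width: 0.498
grip_force: 0.0
32.0 [ 0.47425747 -0.39820559  0.35964065] 89.94499761898679
lid (325, 113) 7113.5 circ [ 0.4758 -0.3272] 0.0423 pt [ 0.477  -0.3247]
dot (324, 116) 590.0 circ [ 0.4758 -0.3272] 0.0109 pt [ 0.4757 -0.3271]
stripe (370, 237) 49.0 circ [ 0.5217 -0.4434] 0.0053 pt [ 0.5217 -0.4423]
stripe (273, 237) 48.0 circ [ 0.425  -0.4431] 0.005 pt [ 0.4251 -0.4424]
stripe (450, 201) 7464.5 circ [ 0.5951 -0.415 ] 0.056 pt [ 0.5967 -0.4051]
stripe (278, 128) 21.0 circ [ 0.4347 -0.3372] 0.0032 pt [ 0.4347 -0.3373]
stripe (294, 124) 233.5 circ [ 0.4487 -0.3317] 0.0105 pt [ 0.4491 -0.3336]
stripe (354, 109) 249.5 circ [ 0.5022 -0.3215] 0.0101 pt [ 0.5024 -0.3209]
stripe (371, 104) 17.5 circ [ 0.5175 -0.3171] 0.003 pt [ 0.5169 -0.3174]
stripe (478, 78) 2530.0 circ [ 0.6081 -0.2965] 0.0246 pt [ 0.6059 -0.296 ]
stripe (196, 18) 2806.0 circ [ 0.3744 -0.2418] 0.0341 pt [ 0.373  -0.2513]
```

View pics/w9.png

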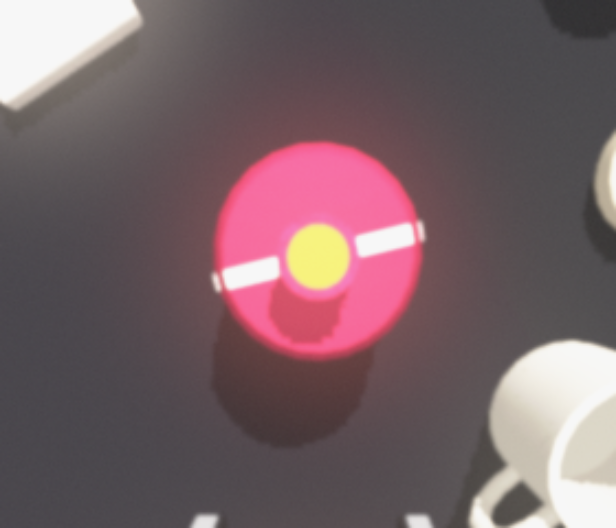

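```bash
python3 -m jog '[{"dx":23.5,"dy":1.5,"dz":20,"ax":0,"ay":0,"az":0},{"dx":23.5,"dy":0,"dz":20,"ax":0,"ay":0,"az":0},{"dx":24,"dy":0,"dz":20,"ax":0,"ay":0,"az":0},{"dx":0,"dy":0,"dz":20,"ax":0,"ay":0,"az":0},{"dx":0,"dy":0,"dz":0,"ax":0,"ay":0,"az":0},{"dx":0,"dy":0,"dz":0,"ax":0,"ay":0,"az":0},{"dx":0,"dy":0,"dz":0,"ax":0,"ay":0,"az":0}]' 0.7
python3 - <<'E'
from h import *
plan((.4758,-.3272,.252,90))
E
```

```text
time: 32.58
tool_pos: [0.4763, -0.3286, 0.2815]
tcp_rot: [2.222, 2.219, 0.0]
wrist_force: [-0.7, -0.4, 0.2]
width: 0.703
grip_force: 0.0
leg0: d=[ 1.4 -0.5 29.5] |d|=30 az=-0.1 q6->-35
```

```bash
python3 -m jog '[{"dx":1.3,"dy":-0.5,"dz":12,"ax":0,"ay":0,"az":0},{"dx":0,"dy":0,"dz":10,"ax":0,"ay":0,"az":0},{"dx":0,"dy":0,"dz":7.5,"ax":0,"ay":0,"az":0},{"dx":0,"dy":0,"dz":0,"ax":0,"ay":0,"az":0},{"dx":0,"dy":0,"dz":0,"ax":0,"ay":0,"az":0}]'
python3 -m jog '[{"dx":0,"dy":0,"dz":0,"ax":0,"ay":0,"az":0},{"dx":0,"dy":0,"dz":0,"ax":0,"ay":0,"az":0},{"dx":0,"dy":0,"dz":0,"ax":0,"ay":0,"az":0},{"dx":0,"dy":0,"dz":0,"ax":0,"ay":0,"az":0},{"dx":0,"dy":0,"dz":0,"ax":0,"ay":0,"az":0}]' 0.2 60
python3 -m jog '[{"dx":0,"dy":0,"dz":-15,"ax":0,"ay":0,"az":0},{"dx":0,"dy":0,"dz":-35,"ax":0,"ay":0,"az":0},{"dx":0,"dy":0,"dz":-40,"ax":0,"ay":0,"az":0},{"dx":0,"dy":0,"dz":-35,"ax":0,"ay":0,"az":0},{"dx":0,"dy":0,"dz":-10,"ax":0,"ay":0,"az":0},{"dx":0,"dy":0,"dz":0,"ax":0,"ay":0,"az":0},{"dx":0,"dy":0,"dz":0,"ax":0,"ay":0,"az":0}]'
python3 - <<'E'
from h import *
plan((.6177,-.1462,.385,193))
E
```

```text
time: 33.0
tool_pos: [0.4742, -0.3274, 0.2499]
tcp_rot: [-2.223, -2.217, 0.0]
wrist_force: [0.0, -0.6, 0.0]
width: 0.7
grip_force: 0.0
time: 33.42
tool_pos: [0.4751, -0.3276, 0.2517]
tcp_rot: [2.223, 2.217, 0.0]
wrist_force: [1.2, -0.2, 1.6]
width: 0.33
grip_force: 59.2
time: 34.0
tool_pos: [0.4745, -0.3272, 0.3856]
tcp_rot: [2.224, 2.219, -0.0]
wrist_force: [-0.7, 1.2, -2.5]
width: 0.328
grip_force: 59.5
leg0: d=[181.4 142.7   0.6] |d|=231 az=-103.1 q6->-116
```

```bash
python3 -m jog '[{"dx":13.4,"dy":10.7,"dz":0,"ax":0,"ay":0,"az":0},{"dx":28,"dy":22,"dz":0,"ax":0,"ay":0,"az":0},{"dx":28,"dy":22,"dz":0,"ax":0,"ay":0,"az":0},{"dx":28,"dy":22,"dz":0,"ax":0,"ay":0,"az":0},{"dx":28,"dy":22,"dz":0,"ax":0,"ay":0,"az":0},{"dx":28,"dy":22,"dz":0,"ax":0,"ay":0,"az":0},{"dx":28,"dy":22,"dz":0,"ax":0,"ay":0,"az":0},{"dx":0,"dy":0,"dz":0,"ax":0,"ay":0,"az":-6.5},{"dx":0,"dy":0,"dz":0,"ax":0,"ay":0,"az":-6.5},{"dx":0,"dy":0,"dz":0,"ax":0,"ay":0,"az":-6.5},{"dx":0,"dy":0,"dz":0,"ax":0,"ay":0,"az":-6.5},{"dx":0,"dy":0,"dz":0,"ax":0,"ay":0,"az":-6.5},{"dx":0,"dy":0,"dz":0,"ax":0,"ay":0,"az":-6.5},{"dx":0,"dy":0,"dz":0,"ax":0,"ay":0,"az":-6.5},{"dx":0,"dy":0,"dz":0,"ax":0,"ay":0,"az":-6.5},{"dx":0,"dy":0,"dz":0,"ax":0,"ay":0,"az":-6.5},{"dx":0,"dy":0,"dz":0,"ax":0,"ay":0,"az":-6.5},{"dx":0,"dy":0,"dz":0,"ax":0,"ay":0,"az":-6.5},{"dx":0,"dy":0,"dz":0,"ax":0,"ay":0,"az":-6.5},{"dx":0,"dy":0,"dz":0,"ax":0,"ay":0,"az":-6.5}]' | head -2
python3 -m jog '[{"dx":0,"dy":0,"dz":0,"ax":0,"ay":0,"az":-6.5},{"dx":0,"dy":0,"dz":0,"ax":0,"ay":0,"az":-6.5},{"dx":0,"dy":0,"dz":0,"ax":0,"ay":0,"az":-5.5},{"dx":0,"dy":0,"dz":0,"ax":0,"ay":0,"az":0},{"dx":0,"dy":0,"dz":0,"ax":0,"ay":0,"az":0},{"dx":0,"dy":0,"dz":0,"ax":0,"ay":0,"az":0}]'
python3 - <<'E'
from h import *
plan((.6177,-.1462,.29,193)); c=cam("wrist","w10.png"); d=cam("side"); u,v=proj(d,(.62,-.146,.1)); u,v=int(u),int(v); print(u,v)
a=d["img"][max(0,v-70):v+80,u-90:u+90]; cv2.imwrite("pics/s10.png",cv2.resize(a,None,fx=3,fy=3,interpolation=cv2.INTER_CUBIC)[:,:,::-1])
E
```

```text
time: 35.67
tool_pos: [0.6167, -0.1461, 0.3813]
time: 36.17
tool_pos: [0.6174, -0.1462, 0.3837]
tcp_rot: [0.348, -3.119, -0.002]
wrist_force: [0.9, -0.2, -1.7]
width: 0.326
grip_force: 59.7
leg0: d=[-0.6 -0.2 93.7] |d|=94 az=-360.3 q6->-116
324 172
```

View pics/s10.png

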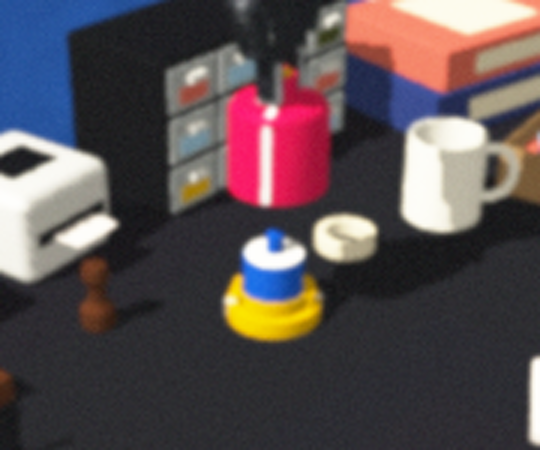

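```bash
python3 -m jog '[{"dx":-0.5,"dy":-0.2,"dz":15,"ax":0,"ay":0,"az":0},{"dx":0,"dy":0,"dz":20,"ax":0,"ay":0,"az":0},{"dx":0,"dy":0,"dz":20,"ax":0,"ay":0,"az":0},{"dx":0,"dy":0,"dz":15,"ax":0,"ay":0,"az":0},{"dx":0,"dy":0,"dz":10,"ax":0,"ay":0,"az":0},{"dx":0,"dy":0,"dz":5,"ax":0,"ay":0,"az":0},{"dx":0,"dy":0,"dz":5,"ax":0,"ay":0,"az":0},{"dx":0,"dy":0,"dz":0,"ax":0,"ay":0,"az":0},{"dx":0,"dy":0,"dz":0,"ax":0,"ay":0,"az":0}]'
python3 - <<'E'
from h import *
plan((.6177,-.1462,.2685,192.7))
E
```

```text
time: 37.02
tool_pos: [0.6188, -0.1465, 0.2967]
tcp_rot: [-0.351, 3.121, -0.001]
wrist_force: [-0.7, -0.3, -0.7]
width: 0.328
grip_force: 59.7
leg0: d=[ 1.   0.6 28.2] |d|=28 az=-359.9 q6->-116
```

```bash
python3 -m jog '[{"dx":0.6,"dy":0.3,"dz":5,"ax":0,"ay":0,"az":0},{"dx":0,"dy":0,"dz":5,"ax":0,"ay":0,"az":0},{"dx":0,"dy":0,"dz":4,"ax":0,"ay":0,"az":0},{"dx":0,"dy":0,"dz":4,"ax":0,"ay":0,"az":0},{"dx":0,"dy":0,"dz":0,"ax":0,"ay":0,"az":0}]'
python3 -m jog '[{"dx":0,"dy":0,"dz":3,"ax":0,"ay":0,"az":0},{"dx":0,"dy":0,"dz":3,"ax":0,"ay":0,"az":0},{"dx":0,"dy":0,"dz":2,"ax":0,"ay":0,"az":0},{"dx":0,"dy":0,"dz":1,"ax":0,"ay":0,"az":0},{"dx":0,"dy":0,"dz":0,"ax":0,"ay":0,"az":0},{"dx":0,"dy":0,"dz":0,"ax":0,"ay":0,"az":0}]'
```

```text
time: 37.43
tool_pos: [0.6174, -0.1462, 0.2768]
tcp_rot: [0.351, -3.121, -0.001]
wrist_force: [0.1, 0.5, -1.9]
width: 0.331
grip_force: 59.6
time: 37.93
tool_pos: [0.6178, -0.1463, 0.2689]
tcp_rot: [0.352, -3.122, -0.0]
wrist_force: [-0.4, 0.0, -1.3]
width: 0.325
grip_force: 59.7
```

```bash
python3 -m jog '[{"dx":0,"dy":0,"dz":0.8,"ax":0,"ay":0,"az":0},{"dx":0,"dy":0,"dz":0,"ax":0,"ay":0,"az":5},{"dx":0,"dy":0,"dz":0,"ax":0,"ay":0,"az":6},{"dx":0,"dy":0,"dz":0,"ax":0,"ay":0,"az":6},{"dx":0,"dy":0,"dz":0,"ax":0,"ay":0,"az":6},{"dx":0,"dy":0,"dz":0,"ax":0,"ay":0,"az":6},{"dx":0,"dy":0,"dz":0,"ax":0,"ay":0,"az":6},{"dx":0,"dy":0,"dz":0,"ax":0,"ay":0,"az":6},{"dx":0,"dy":0,"dz":0,"ax":0,"ay":0,"az":6},{"dx":0,"dy":0,"dz":0,"ax":0,"ay":0,"az":6},{"dx":0,"dy":0,"dz":0,"ax":0,"ay":0,"az":6},{"dx":0,"dy":0,"dz":0,"ax":0,"ay":0,"az":3},{"dx":0,"dy":0,"dz":0,"ax":0,"ay":0,"az":0},{"dx":0,"dy":0,"dz":0,"ax":0,"ay":0,"az":0}]'
python3 -c "
from h import *
s=bot.read_state();print(head(),s['torque'])"
python3 -m jog '[{"dx":0,"dy":0,"dz":0,"ax":0,"ay":0,"az":2.5},{"dx":0,"dy":0,"dz":0,"ax":0,"ay":0,"az":2.5},{"dx":0,"dy":0,"dz":0,"ax":0,"ay":0,"az":2.5},{"dx":0,"dy":0,"dz":0,"ax":0,"ay":0,"az":0},{"dx":0,"dy":0,"dz":0,"ax":0,"ay":0,"az":0}]'
python3 -c "
from h import *
s=bot.read_state();print(head(),s['torque'])"
```

```text
time: 39.1
tool_pos: [0.6178, -0.1463, 0.2683]
tcp_rot: [1.304, 2.858, -0.0]
wrist_force: [-0.3, 0.6, -1.1]
width: 0.33
grip_force: 59.7
130.95256011675662 [ 0.01422285 -0.04936009 -0.00620198]
time: 39.52
tool_pos: [0.6178, -0.1463, 0.2682]
tcp_rot: [-1.488, -2.767, -0.0]
wrist_force: [0.5, -0.5, -0.6]
width: 0.332
grip_force: 59.7
123.4778226035377 [ 0.03543467  0.00956052 -0.02055717]
```

```bash
python3 -m jog '[{"dx":0,"dy":0,"dz":0,"ax":0,"ay":0,"az":0},{"dx":0,"dy":0,"dz":0,"ax":0,"ay":0,"az":0},{"dx":0,"dy":0,"dz":0,"ax":0,"ay":0,"az":0},{"dx":0,"dy":0,"dz":0,"ax":0,"ay":0,"az":0},{"dx":0,"dy":0,"dz":-15,"ax":0,"ay":0,"az":0},{"dx":0,"dy":0,"dz":-25,"ax":0,"ay":0,"az":0},{"dx":-36,"dy":0,"dz":-25,"ax":0,"ay":0,"az":0},{"dx":-36,"dy":0,"dz":-25,"ax":0,"ay":0,"az":0},{"dx":0,"dy":0,"dz":0,"ax":0,"ay":0,"az":0},{"dx":0,"dy":0,"dz":0,"ax":0,"ay":0,"az":0},{"dx":0,"dy":0,"dz":0,"ax":0,"ay":0,"az":0}]' 0.7
python3 - <<'E'
from lid import *
c=cam("wrist","w11.png"); s=bot.read_state(); print(s["time"],s["tool_pos"],head()); lid(c,.016,(20,220,220,420))
plan((.433,.203,.30,90))
E
```

```text
time: 40.43
tool_pos: [0.6551, -0.2035, 0.3554]
tcp_rot: [-1.491, -2.764, -0.0]
wrist_force: [-0.3, 0.5, -0.6]
width: 0.7
grip_force: 0.0
40.4833 [ 0.65465993 -0.20294961  0.35433557] 123.35691747748045
lid (324, 115) 8348.5 circ [ 0.6171 -0.1452] 0.0421 pt [ 0.6165 -0.1424]
dot (323, 119) 628.0 circ [ 0.6171 -0.1453] 0.0103 pt [ 0.617  -0.1452]
stripe (277, 214) 366.0 circ [ 0.6343 -0.2455] 0.0184 pt [ 0.6286 -0.2362]
stripe (289, 127) 214.0 circ [ 0.598  -0.1659] 0.0096 pt [ 0.5978 -0.1661]
stripe (356, 110) 247.0 circ [ 0.6354 -0.1248] 0.0096 pt [ 0.6359 -0.1251]
leg0: d=[460.8  38.1  55.4] |d|=466 az=33.4 q6->25
```

```bash
python3 - <<'E'
from h import *
plan((.385,.222,.31,45))
E
```

```text
leg0: d=[503.1   8.5  45.5] |d|=505 az=78.4 q6->75
```

```bash
python3 -m jog '[{"dx":20,"dy":0,"dz":0,"ax":0,"ay":0,"az":0},{"dx":38,"dy":1,"dz":0,"ax":0,"ay":0,"az":0},{"dx":38,"dy":1,"dz":0,"ax":0,"ay":0,"az":0},{"dx":38,"dy":1,"dz":0,"ax":0,"ay":0,"az":0},{"dx":38,"dy":1,"dz":5,"ax":0,"ay":0,"az":0},{"dx":38,"dy":1,"dz":5,"ax":0,"ay":0,"az":0},{"dx":38,"dy":1,"dz":5,"ax":0,"ay":0,"az":0},{"dx":38,"dy":1,"dz":5,"ax":0,"ay":0,"az":0},{"dx":38,"dy":1,"dz":5,"ax":0,"ay":0,"az":0},{"dx":38,"dy":1,"dz":5,"ax":0,"ay":0,"az":0},{"dx":38,"dy":0,"dz":5,"ax":0,"ay":0,"az":0},{"dx":38,"dy":0,"dz":5,"ax":0,"ay":0,"az":0},{"dx":38,"dy":0,"dz":5,"ax":0,"ay":0,"az":0},{"dx":27,"dy":0,"dz":0,"ax":0,"ay":0,"az":0}]' | head -2
python3 -m jog '[{"dx":0,"dy":0,"dz":0,"ax":0,"ay":0,"az":6.5},{"dx":0,"dy":0,"dz":0,"ax":0,"ay":0,"az":6.5},{"dx":0,"dy":0,"dz":0,"ax":0,"ay":0,"az":6.5},{"dx":0,"dy":0,"dz":0,"ax":0,"ay":0,"az":6.5},{"dx":0,"dy":0,"dz":0,"ax":0,"ay":0,"az":6.5},{"dx":0,"dy":0,"dz":0,"ax":0,"ay":0,"az":6.5},{"dx":0,"dy":0,"dz":0,"ax":0,"ay":0,"az":6.5},{"dx":0,"dy":0,"dz":0,"ax":0,"ay":0,"az":6.5},{"dx":0,"dy":0,"dz":0,"ax":0,"ay":0,"az":6.5},{"dx":0,"dy":0,"dz":0,"ax":0,"ay":0,"az":6.5},{"dx":0,"dy":0,"dz":0,"ax":0,"ay":0,"az":6.5},{"dx":0,"dy":0,"dz":0,"ax":0,"ay":0,"az":6.5},{"dx":0,"dy":0,"dz":0,"ax":0,"ay":0,"az":0},{"dx":0,"dy":0,"dz":0,"ax":0,"ay":0,"az":0},{"dx":0,"dy":0,"dz":0,"ax":0,"ay":0,"az":0}]'
python3 - <<'E'
from h import *
c=cam("wrist","w12.png"); s=bot.read_state(); print(s["time"],s["tool_pos"],head(),proj(c,(.433,.275,.008)))
hsv=cv2.cvtColor(c["img"],cv2.COLOR_RGB2HSV); m=cv2.inRange(c["img"],(110,70,30),(255,255,255)); m[235:]=0
cs,h=cv2.findContours(m,cv2.RETR_CCOMP,cv2.CHAIN_APPROX_NONE)
for i,k in enumerate(cs):
    if cv2.contourArea(k)>60:
        X=np.array([onz(c,u,v,.008)[:2] for u,v in k[:,0,:]]); r=cv2.minAreaRect((X*1000).astype(np.float32)); print("hole" if h[0][i][3]>=0 else "out",k[:,0].mean(0).round(),cv2.contourArea(k),r,X.mean(0).round(4))
E
```

```text
time: 41.65
tool_pos: [0.3823, 0.223, 0.308]
time: 42.9
tool_pos: [0.3855, 0.2216, 0.3099]
tcp_rot: [2.897, 1.216, -0.003]
wrist_force: [0.1, -0.0, -0.2]
width: 0.699
grip_force: 0.0
42.95 [0.38575774 0.2215983  0.31012992] 45.505209133746646 (np.float64(317.6322520076474), np.float64(114.69148513602678))
out [320. 132.] 27570.5 ((413.63623046875, 250.7589569091797), (228.109375, 150.22299194335938), 60.511940002441406) [0.4204 0.2572]
```

```bash
cat > tag.py <<'E'
from h import *
def tag(c,z=.008,box=(0,260,0,640)):
    hsv=cv2.cvtColor(c["img"],cv2.COLOR_RGB2HSV); m=((hsv[:,:,1]>60)&(hsv[:,:,2]>110)).astype(np.uint8)*255
    k0=np.zeros_like(m); r0,r1,c0,c1=box; k0[r0:r1,c0:c1]=m[r0:r1,c0:c1]
    cs,h=cv2.findContours(k0,cv2.RETR_CCOMP,cv2.CHAIN_APPROX_NONE)
    for i,k in enumerate(cs):
        if cv2.contourArea(k)>50:
            X=np.array([onz(c,u,v,z)[:2] for u,v in k[:,0,:]]); (cx,cy),(w,hh),a=cv2.minAreaRect((X*1000).astype(np.float32))
            if w<hh: a+=90
            print("hole" if h[0][i][3]>=0 else "out",k[:,0].mean(0).round(),cv2.contourArea(k),np.round((cx,cy,w,hh,a),1),X.mean(0).round(4))
E
python3 - <<'E'
from tag import *
c=cam("wrist","w13.png"); tag(c)
print([c["img"][v,u].tolist() for u,v in ((318,115),(318,90),(250,40),(330,150),(250,115))])
E
```

```text
out [353. 246.] 166.0 [359.7 147.8  43.   27.2   8.6] [0.3654 0.1515]
out [319. 143.] 216.0 [415.6 255.2  10.4  22.1 143.6] [0.4156 0.2551]
out [318. 134.] 92.5 [421.2 262.2   4.9  21.7 142.6] [0.421  0.2623]
out [316. 124.] 228.0 [426.3 269.4  10.3  22.1 142.9] [0.4264 0.2694]
out [310.  78.] 317.0 [450.8 303.2  17.7  17.3  45.5] [0.4511 0.303 ]
hole [312.  80.] 132.5 [450.7 300.2   9.9  13.4 178.4] [0.4507 0.3001]
out [315. 111.] 3847.0 [432.7 276.2  97.   36.7  53. ] [0.4338 0.2781]
hole [314. 109.] 3379.5 [433.  278.4  92.3  32.1  53.3] [0.434  0.2797]
[[247, 247, 237], [247, 247, 237], [107, 103, 107], [247, 247, 234], [115, 105, 108]]
```

```bash
python3 - <<'E'
from h import *
plan((.4315,.2749,.22,53.1))
E
```

```text
leg0: d=[70.  -4.8 90.3] |d|=114 az=-7.6 q6->69
```

```bash
python3 -m jog '[{"dx":23,"dy":-2,"dz":25,"ax":0,"ay":0,"az":0},{"dx":23,"dy":-2,"dz":25,"ax":0,"ay":0,"az":0},{"dx":24,"dy":-0.8,"dz":20,"ax":0,"ay":0,"az":-4},{"dx":0,"dy":0,"dz":20,"ax":0,"ay":0,"az":-3.6},{"dx":0,"dy":0,"dz":0,"ax":0,"ay":0,"az":0},{"dx":0,"dy":0,"dz":0,"ax":0,"ay":0,"az":0},{"dx":0,"dy":0,"dz":0,"ax":0,"ay":0,"az":0}]' 0.7 40
python3 - <<'E'
from h import *
plan((.4315,.2749,.1755,53.1))
E
```

```text
time: 43.58
tool_pos: [0.432, 0.2747, 0.2212]
tcp_rot: [2.813, 1.399, -0.0]
wrist_force: [0.6, 0.0, 0.2]
width: 0.701
grip_force: 0.0
leg0: d=[-0.1 -0.6 45.7] |d|=46 az=-0.2 q6->69
```

```bash
python3 -m jog '[{"dx":0,"dy":-0.5,"dz":15,"ax":0,"ay":0,"az":0},{"dx":0,"dy":0,"dz":15,"ax":0,"ay":0,"az":0},{"dx":0,"dy":0,"dz":10,"ax":0,"ay":0,"az":0},{"dx":0,"dy":0,"dz":5.7,"ax":0,"ay":0,"az":0},{"dx":0,"dy":0,"dz":0,"ax":0,"ay":0,"az":0},{"dx":0,"dy":0,"dz":0,"ax":0,"ay":0,"az":0}]'
python3 -m jog '[{"dx":0,"dy":0,"dz":0,"ax":0,"ay":0,"az":0},{"dx":0,"dy":0,"dz":0,"ax":0,"ay":0,"az":0},{"dx":0,"dy":0,"dz":0,"ax":0,"ay":0,"az":0},{"dx":0,"dy":0,"dz":0,"ax":0,"ay":0,"az":0},{"dx":0,"dy":0,"dz":0,"ax":0,"ay":0,"az":0}]' 0.2 40
python3 -m jog '[{"dx":0,"dy":0,"dz":-15,"ax":0,"ay":0,"az":0},{"dx":0,"dy":0,"dz":-35,"ax":0,"ay":0,"az":0},{"dx":0,"dy":0,"dz":-40,"ax":0,"ay":0,"az":0},{"dx":0,"dy":0,"dz":-40,"ax":0,"ay":0,"az":0},{"dx":0,"dy":0,"dz":-40,"ax":0,"ay":0,"az":0},{"dx":0,"dy":0,"dz":-40,"ax":0,"ay":0,"az":0},{"dx":0,"dy":0,"dz":-40,"ax":0,"ay":0,"az":0},{"dx":0,"dy":0,"dz":-20,"ax":0,"ay":0,"az":0},{"dx":0,"dy":0,"dz":0,"ax":0,"ay":0,"az":0},{"dx":0,"dy":0,"dz":0,"ax":0,"ay":0,"az":0},{"dx":0,"dy":0,"dz":0,"ax":0,"ay":0,"az":0}]'
python3 - <<'E'
from h import *
plan((.607,.240,.445,45))
E
```

```text
time: 44.08
tool_pos: [0.4319, 0.2751, 0.1756]
tcp_rot: [-2.812, -1.4, -0.001]
wrist_force: [0.3, -0.4, 0.6]
width: 0.701
grip_force: 0.0
time: 44.5
tool_pos: [0.4324, 0.2755, 0.1761]
tcp_rot: [-2.812, -1.401, -0.003]
wrist_force: [-1.2, -1.6, 6.3]
width: 0.332
grip_force: 39.9
time: 45.42
tool_pos: [0.4313, 0.2749, 0.4437]
tcp_rot: [2.812, 1.401, -0.003]
wrist_force: [0.5, -0.3, -0.3]
width: 0.329
grip_force: 39.6
leg0: d=[ 78.  161.2  -1.6] |d|=179 az=8.0 q6->67
```

```bash
python3 -m jog '[{"dx":8,"dy":16.2,"dz":0,"ax":0,"ay":0,"az":0},{"dx":14,"dy":29,"dz":0,"ax":0,"ay":0,"az":0},{"dx":14,"dy":29,"dz":0,"ax":0,"ay":0,"az":0},{"dx":14,"dy":29,"dz":0,"ax":0,"ay":0,"az":0},{"dx":14,"dy":29,"dz":0,"ax":0,"ay":0,"az":0},{"dx":14,"dy":29,"dz":0,"ax":0,"ay":0,"az":4},{"dx":0,"dy":0,"dz":0,"ax":0,"ay":0,"az":4},{"dx":0,"dy":0,"dz":0,"ax":0,"ay":0,"az":0},{"dx":0,"dy":0,"dz":0,"ax":0,"ay":0,"az":0},{"dx":0,"dy":0,"dz":0,"ax":0,"ay":0,"az":0}]'
python3 - <<'E'
from h import *
c=cam("wrist","w14.png"); s=bot.read_state(); print(s["time"],s["tool_pos"],head())
im=cv2.convertScaleAbs(c["img"],alpha=0.9)
cv2.imwrite("pics/w14b.png",cv2.resize(im[0:330,130:530],None,fx=1.8,fy=1.8,interpolation=cv2.INTER_CUBIC)[:,:,::-1])
E
```

```text
time: 46.25
tool_pos: [0.6065, 0.2404, 0.4431]
tcp_rot: [-2.901, -1.204, 0.005]
wrist_force: [0.3, -0.6, 0.3]
width: 0.33
grip_force: 39.7
46.3 [0.60644422 0.2404971  0.44386184] 45.066625963342304
```

View pics/w14b.png

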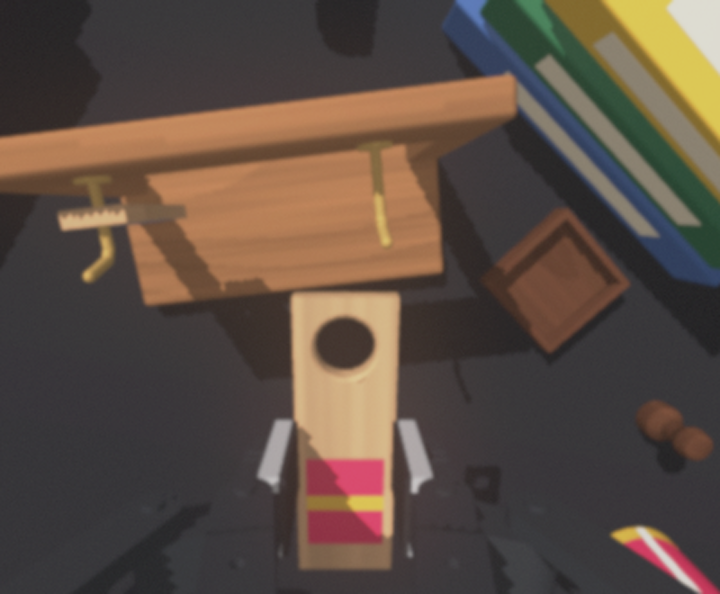

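```bash
python3 - <<'E'
from h import *
c=cam("wrist"); s=bot.read_state(); print(s["tool_pos"],head())
f=lambda x,y:(130+x/1.8,y/1.8)
tip=onz(c,*f(386,242),.1965); bend=onz(c,*f(380,195),.17); jo=onz(c,*f(375,147),.17)
print("tip",tip,"bend",bend,"joint",jo, np.linalg.norm((tip-jo)[:2]),np.degrees(np.arctan2(*(jo-tip)[1::-1])))
hsv=cv2.cvtColor(c["img"],cv2.COLOR_RGB2HSV)
for v in range(100,142,4):
    print(v,[tuple(hsv[v,u].tolist()) for u in range(336,352,2)])
# rail front top edge: per column, hue/value change
a=onz(c,*f(10,137),.2);b=onz(c,*f(505,76),.2); d=b-a; print("rail back edge dir",np.degrees(np.arctan2(d[1],d[0])), "->rack x heading",np.degrees(np.arctan2(d[1],d[0]))+90)
a=onz(c,*f(10,190),.2);b=onz(c,*f(510,113),.2); d=b-a; print("front",np.degrees(np.arctan2(d[1],d[0]))+90,b,a)
hole=onz(c,*f(344,342),s["tool_pos"][2]-.1755+.008); print("held hole",hole)
R=Ro.from_rotvec(s["tcp_rot"]).as_matrix(); print("hole in tool",R.T@(hole-s["tool_pos"]))
E
```

```text
[0.60643854 0.24056881 0.44443578] 45.059311657412955
tip [0.65900176 0.26821365 0.1965    ] bend [0.67204451 0.28297882 0.17      ] joint [0.68478398 0.29960483 0.17      ] 0.040621782805071484 50.60303768549848
100 [(13, 132, 185), (18, 128, 147), (18, 127, 148), (15, 131, 167), (13, 135, 204), (13, 133, 207), (13, 134, 207), (13, 134, 206)]
104 [(13, 133, 192), (17, 129, 152), (18, 129, 148), (16, 132, 159), (13, 133, 202), (13, 134, 209), (13, 133, 209), (13, 134, 209)]
108 [(13, 135, 199), (18, 135, 193), (19, 134, 196), (17, 132, 174), (13, 135, 199), (13, 133, 209), (13, 133, 209), (12, 132, 210)]
112 [(13, 132, 206), (18, 133, 221), (21, 130, 231), (18, 134, 211), (14, 131, 193), (12, 133, 198), (12, 131, 198), (12, 134, 198)]
116 [(13, 133, 198), (16, 133, 213), (21, 129, 231), (19, 135, 216), (15, 131, 189), (13, 132, 199), (13, 133, 200), (13, 133, 200)]
120 [(13, 133, 202), (16, 134, 212), (21, 127, 235), (21, 130, 229), (16, 133, 196), (13, 132, 197), (13, 133, 195), (13, 132, 193)]
124 [(12, 129, 191), (15, 133, 197), (19, 133, 223), (21, 130, 231), (17, 133, 204), (13, 131, 185), (13, 132, 186), (13, 133, 186)]
128 [(13, 132, 182), (14, 132, 183), (18, 133, 214), (20, 130, 230), (19, 133, 216), (15, 132, 186), (13, 132, 186), (12, 131, 187)]
132 [(13, 132, 190), (13, 132, 190), (15, 133, 198), (20, 130, 227), (21, 128, 234), (18, 134, 213), (13, 131, 191), (12, 131, 193)]
136 [(12, 133, 200), (12, 132, 201), (13, 133, 200), (17, 134, 209), (19, 133, 215), (17, 132, 191), (14, 132, 189), (13, 132, 199)]
140 [(13, 133, 193), (13, 133, 194), (12, 131, 193), (13, 132, 190), (13, 132, 188), (13, 131, 187), (12, 130, 184), (13, 132, 180)]
rail back edge dir -38.50726066564439 ->rack x heading 51.49273933435561
front 53.241444078871915 [0.72733361 0.27016788 0.2       ] [0.56447633 0.39181706 0.2       ]
held hole [0.6305136  0.26479611 0.27693578]
hole in tool [3.43309544e-02 3.56507577e-05 1.67464040e-01]
```

```bash
python3 - <<'E'
from h import *
X={"tip":(.659,.2682,.1965),"bend":(.672,.283,.17),"joint":(.6848,.2996,.17)}
for n,box in (("scene",(165,250,455,535)),("side",(180,290,110,175))):
    c=cam(n); print(n,{k:np.round(proj(c,v),1).tolist() for k,v in X.items()})
    hsv=cv2.cvtColor(c["img"],cv2.COLOR_RGB2HSV); r0,r1,c0,c1=box
    m=cv2.inRange(hsv,(17,110,90),(32,255,255)); k0=np.zeros_like(m); k0[r0:r1,c0:c1]=m[r0:r1,c0:c1]
    cs,_=cv2.findContours(k0,cv2.RETR_EXTERNAL,cv2.CHAIN_APPROX_NONE)
    for k in cs:
        if cv2.contourArea(k)>6:
            k=k[:,0]; i=k[:,1].argmin(); print(cv2.contourArea(k),"min",k.min(0),"max",k.max(0),"topmost",k[i],"left",k[k[:,0].argmin()],"right",k[k[:,0].argmax()],"low",k[k[:,1].argmax()])
E
```

```text
scene {'tip': [473.6, 213.2], 'bend': [478.9, 225.3], 'joint': [488.8, 230.2]}
44.0 min [471 212] max [489 232] topmost [471 212] left [471 212] right [489 228] low [486 232]
11.5 min [505 184] max [513 190] topmost [506 184] left [505 185] right [513 184] low [510 190]
23.0 min [495 171] max [502 183] topmost [496 171] left [495 174] right [502 183] low [500 183]
9.5 min [472 168] max [480 172] topmost [473 168] left [472 170] right [480 172] low [472 172]
6.5 min [467 166] max [471 169] topmost [469 166] left [467 167] right [471 168] low [468 169]
side {'tip': [168.2, 198.4], 'bend': [160.1, 210.9], 'joint': [148.6, 212.0]}
148.0 min [133 240] max [160 261] topmost [159 240] left [133 255] right [160 248] low [135 261]
166.0 min [147 194] max [174 217] topmost [173 194] left [147 210] right [174 197] low [148 217]
178.5 min [149 180] max [174 196] topmost [168 180] left [149 188] right [174 185] low [151 196]
785.5 min [110 180] max [140 238] topmost [113 180] left [110 181] right [140 194] low [123 238]
```

```bash
python3 - <<'E'
from h import *
plan((.6408,.2450,.405,52))
E
```

```text
leg0: d=[27.3 21.1 40.2] |d|=53 az=-7.0 q6->59
```

```bash
python3 -m jog '[{"dx":9,"dy":7,"dz":10,"ax":0,"ay":0,"az":0},{"dx":9,"dy":7,"dz":10,"ax":0,"ay":0,"az":0},{"dx":9.3,"dy":7.1,"dz":10,"ax":0,"ay":0,"az":-3.5},{"dx":0,"dy":0,"dz":10,"ax":0,"ay":0,"az":-3.5},{"dx":0,"dy":0,"dz":0,"ax":0,"ay":0,"az":0},{"dx":0,"dy":0,"dz":0,"ax":0,"ay":0,"az":0},{"dx":0,"dy":0,"dz":0,"ax":0,"ay":0,"az":0},{"dx":0,"dy":0,"dz":0,"ax":0,"ay":0,"az":0}]'
python3 - <<'E'
from h import *
plan((.6408,.2450,.387,52))
c=cam("wrist","w15.png"); s=bot.read_state(); zt=s["tool_pos"][2]-.1761+.008
print("tip pix",proj(c,(.659,.2682,.1965)),"shank mid",proj(c,(.672,.2845,.17)))
hsv=cv2.cvtColor(c["img"],cv2.COLOR_RGB2HSV); br=cv2.inRange(hsv,(17,100,120),(27,200,255)); br[240:]=0; br[:,:270]=0; br[:,370:]=0
for v in range(60,236,8): 
    print(v,"".join(f"{hsv[v,u,0]:3d}/{hsv[v,u,2]:3d} " for u in range(285,361,6)))
E
```

```text
time: 47.12
tool_pos: [0.6415, 0.2448, 0.4064]
tcp_rot: [2.824, 1.375, 0.003]
wrist_force: [0.4, 0.1, -0.0]
width: 0.334
grip_force: 39.7
leg0: d=[-0.3 -0.7 19.4] |d|=19 az=-0.1 q6->59
tip pix (np.float64(319.9544684449077), np.float64(181.47240605419336)) shank mid (np.float64(320.32680714780037), np.float64(145.76173183305582))
60 168/ 60 162/ 60 158/ 60 162/ 58 165/ 61 162/ 60 162/ 59 165/ 58 165/ 59 160/ 59 150/ 58 158/ 59 160/ 57 
68 170/ 61 175/ 63 165/ 62 170/ 62 167/ 63 175/ 62 170/ 60 170/ 62 168/ 60 168/ 61 162/ 59 162/ 61 150/ 58 
76 171/ 64 167/ 63 176/ 65   0/ 64 175/ 63 175/ 63 165/ 63 167/ 63 167/ 63 170/ 63 170/ 61 165/ 61 168/ 62 
84   0/ 67   0/ 66   0/ 65   0/ 65 176/ 66 177/ 66 173/ 64 176/ 63 176/ 65 169/ 63 171/ 63 170/ 64 171/ 65 
92  13/190  13/189  12/189  12/188  13/188  12/188  12/188  13/188  12/188  12/188  12/187  12/187  12/188 
100  13/187  12/188  13/185  12/185  13/185  12/185  12/185  12/184  12/184  13/183  13/182  13/183  12/182 
108  13/167  13/167  13/167  13/167  13/166  13/167  12/166  12/166  13/166  12/166  13/167  13/165  12/165 
116  13/13
[... 923 characters left out ...]
13/154  13/160  15/219  15/220  13/182  13/158 
188   8/ 67  13/102  15/218  14/176  11/ 69  11/ 70  11/ 66  12/ 68  11/ 67  14/192  16/220  14/127   8/ 63 
196   8/ 68  12/ 99  15/218  15/173   9/ 71  10/ 71   9/ 69   8/ 71  11/ 70  15/213  15/219  14/122   5/ 67 
204  11/ 59  13/ 85  15/217  15/206  14/167  14/129  13/ 98  14/146  15/207  16/219  15/219  14/105  13/ 60 
212  12/ 59  13/ 75  15/218  15/204  14/211  14/215  15/220  16/222  15/217  15/218  15/219  13/ 92  10/ 59 
220   9/ 60  11/ 69  15/219  14/204  14/210  14/212  15/214  15/221  15/216  15/218  15/219  11/ 78  10/ 62 
228   9/ 59  10/ 65  16/218  14/204  14/210  15/212  14/213  15/220  15/216  15/219  15/219  12/ 75   8/ 62
```

```bash
cat > hk.py <<'E'
from h import *
c=cam("wrist"); s=bot.read_state(); hsv=cv2.cvtColor(c["img"],cv2.COLOR_RGB2HSV).astype(int)
zt=s["tool_pos"][2]-.1761+.008
print("tcp",s["tool_pos"].round(4),"h",head().round(1),"tip pred",np.round(proj(c,(.659,.2682,.1965)),1))
e=np.array([np.cos(np.radians(52)),np.sin(np.radians(52)),0])
print("col302 v/hue/sat/val:",[(v,*hsv[v,302]) for v in range(150,185,2)])
for u in (315,318,321,324,327): print(u,[(v,hsv[v,u,0],hsv[v,u,2]) for v in range(160,236,3)])
for v in (158,160,162,164,166,170): P=onz(c,302,v,zt); print(v,"end along from TCP",((P-s["tool_pos"])@e*1000).round(1), "tip along",((np.array((.659,.2682,0))-s["tool_pos"])@e*1000).round(1))
E
python3 hk.py
```

```text
tcp [0.6415 0.2447 0.4063] h 51.9 tip pred [319.8 181.5]
col302 v/hue/sat/val: [(150, np.int64(13), np.int64(132), np.int64(166)), (152, np.int64(12), np.int64(130), np.int64(157)), (154, np.int64(12), np.int64(132), np.int64(159)), (156, np.int64(13), np.int64(131), np.int64(163)), (158, np.int64(13), np.int64(133), np.int64(163)), (160, np.int64(13), np.int64(131), np.int64(170)), (162, np.int64(13), np.int64(114), np.int64(181)), (164, np.int64(14), np.int64(104), np.int64(193)), (166, np.int64(14), np.int64(105), np.int64(206)), (168, np.int64(14), np.int64(104), np.int64(209)), (170, np.int64(14), np.int64(104), np.int64(208)), (172, np.int64(14), np.int64(105), np.int64(207)), (174, np.int64(15), np.int64(105), np.int64(209)), (176, np.int64(14), np.int64(105), np.int64(209)), (178, np.int64(15), np.int64(105), np.int64(208)), (180, np.int64(14), np.int64(105), np.int64(207)), (182, np.int64(14), np.int64(104), np.int64(208)), (184, np.int64(14), np.int64(105), np.int64(206))]
315 [(160, np.int64(13), np.int64(172)), (163, np.int64(14), np.int64(191)), (166, np.int64(15), np.in
[... 4113 characters left out ...]
int64(66)), (202, np.int64(12), np.int64(74)), (205, np.int64(15), np.int64(179)), (208, np.int64(15), np.int64(220)), (211, np.int64(16), np.int64(228)), (214, np.int64(15), np.int64(220)), (217, np.int64(15), np.int64(221)), (220, np.int64(15), np.int64(221)), (223, np.int64(15), np.int64(221)), (226, np.int64(15), np.int64(220)), (229, np.int64(15), np.int64(220)), (232, np.int64(15), np.int64(221)), (235, np.int64(15), np.int64(222))]
158 end along from TCP 51.0 tip along 29.2
160 end along from TCP 50.0 tip along 29.2
162 end along from TCP 49.0 tip along 29.2
164 end along from TCP 48.0 tip along 29.2
166 end along from TCP 47.0 tip along 29.2
170 end along from TCP 44.9 tip along 29.2
```

```bash
python3 -m jog '[{"dx":-2,"dy":-0.6,"dz":8,"ax":0,"ay":0,"az":0},{"dx":0,"dy":0,"dz":8,"ax":0,"ay":0,"az":0},{"dx":0,"dy":0,"dz":5,"ax":0,"ay":0,"az":0},{"dx":0,"dy":0,"dz":5,"ax":0,"ay":0,"az":0},{"dx":0,"dy":0,"dz":4,"ax":0,"ay":0,"az":0},{"dx":0,"dy":0,"dz":4,"ax":0,"ay":0,"az":0},{"dx":0,"dy":0,"dz":0,"ax":0,"ay":0,"az":0},{"dx":0,"dy":0,"dz":0,"ax":0,"ay":0,"az":0},{"dx":0,"dy":0,"dz":0,"ax":0,"ay":0,"az":0}]'
python3 - <<'E'
from h import *
c=cam("wrist"); hsv=cv2.cvtColor(c["img"],cv2.COLOR_RGB2HSV).astype(int); plan((.6396,.2438,.3536,52))
print("tip pred",np.round(proj(c,(.659,.2682,.1965)),1))
for u in (309,320,332): print(u,[(v,int(hsv[v,u,0]),int(hsv[v,u,2])) for v in range(165,232,4)])
v=200; print([(u,int(hsv[v,u,0]),int(hsv[v,u,2])) for u in range(292,350,4)])
E
```

```text
time: 47.97
tool_pos: [0.6401, 0.2435, 0.3713]
tcp_rot: [2.824, 1.376, 0.001]
wrist_force: [-0.1, 0.7, 0.2]
width: 0.332
grip_force: 39.7
leg0: d=[-0.1 -0.6 17.9] |d|=18 az=-0.0 q6->59
tip pred [320.5 192.3]
309 [(165, 14, 205), (169, 14, 213), (173, 15, 214), (177, 14, 207), (181, 13, 159), (185, 13, 148), (189, 11, 68), (193, 9, 70), (197, 9, 79), (201, 14, 129), (205, 14, 186), (209, 14, 210), (213, 14, 211), (217, 14, 210), (221, 14, 210), (225, 15, 209), (229, 15, 208)]
320 [(165, 15, 209), (169, 15, 216), (173, 15, 212), (177, 18, 172), (181, 18, 125), (185, 18, 126), (189, 19, 216), (193, 19, 221), (197, 17, 116), (201, 8, 75), (205, 14, 145), (209, 14, 210), (213, 15, 216), (217, 15, 214), (221, 14, 214), (225, 15, 215), (229, 14, 213)]
332 [(165, 14, 214), (169, 15, 220), (173, 15, 220), (177, 14, 205), (181, 13, 175), (185, 13, 152), (189, 10, 68), (193, 11, 71), (197, 8, 77), (201, 13, 138), (205, 14, 213), (209, 16, 224), (213, 15, 218), (217, 15, 218), (221, 15, 218), (225, 15, 218), (229, 15, 218)]
[(292, 14, 138), (296, 15, 220), (300, 15, 205), (304, 14, 188), (308, 14, 125), (312, 9, 79), (316, 10, 75), (320, 8, 76), (324, 9, 75), (328, 8, 76), (332, 13, 108), (336, 14, 197), (340, 15, 221), (344, 15, 220), (348, 14, 209)]
```

```bash
python3 -m jog '[{"dx":0,"dy":-0.4,"dz":4,"ax":0,"ay":0,"az":0},{"dx":0,"dy":0,"dz":4,"ax":0,"ay":0,"az":0},{"dx":0,"dy":0,"dz":4,"ax":0,"ay":0,"az":0},{"dx":0,"dy":0,"dz":3,"ax":0,"ay":0,"az":0},{"dx":0,"dy":0,"dz":2.5,"ax":0,"ay":0,"az":0},{"dx":0,"dy":0,"dz":0,"ax":0,"ay":0,"az":0},{"dx":0,"dy":0,"dz":0,"ax":0,"ay":0,"az":0},{"dx":0,"dy":0,"dz":0,"ax":0,"ay":0,"az":0}]'
```

```text
time: 48.68
tool_pos: [0.6397, 0.2437, 0.3536]
tcp_rot: [2.824, 1.376, 0.0]
wrist_force: [-0.2, -0.1, -0.0]
width: 0.333
grip_force: 39.7
```

Release (gripper fully open), let it swing, and check its neighbourhood before withdrawing.

```bash
python3 -m jog '[{"dx":0,"dy":0,"dz":0,"ax":0,"ay":0,"az":0},{"dx":0,"dy":0,"dz":0,"ax":0,"ay":0,"az":0},{"dx":0,"dy":0,"dz":0,"ax":0,"ay":0,"az":0},{"dx":0,"dy":0,"dz":0,"ax":0,"ay":0,"az":0},{"dx":0,"dy":0,"dz":0,"ax":0,"ay":0,"az":0},{"dx":0,"dy":0,"dz":0,"ax":0,"ay":0,"az":0},{"dx":0,"dy":0,"dz":0,"ax":0,"ay":0,"az":0},{"dx":0,"dy":0,"dz":0,"ax":0,"ay":0,"az":0},{"dx":0,"dy":0,"dz":-10,"ax":0,"ay":0,"az":0},{"dx":-10,"dy":0,"dz":-25,"ax":0,"ay":0,"az":0},{"dx":-30,"dy":0,"dz":-25,"ax":0,"ay":0,"az":0},{"dx":-30,"dy":0,"dz":-20,"ax":0,"ay":0,"az":0},{"dx":-30,"dy":0,"dz":0,"ax":0,"ay":0,"az":0},{"dx":-30,"dy":0,"dz":0,"ax":0,"ay":0,"az":0},{"dx":0,"dy":0,"dz":0,"ax":0,"ay":0,"az":0},{"dx":0,"dy":0,"dz":0,"ax":0,"ay":0,"az":0},{"dx":0,"dy":0,"dz":0,"ax":0,"ay":0,"az":0},{"dx":0,"dy":0,"dz":0,"ax":0,"ay":0,"az":0}]' 1
for i in 1 2 3 4; do python3 -m jog '[{"dx":0,"dy":0,"dz":0,"ax":0,"ay":0,"az":0},{"dx":0,"dy":0,"dz":0,"ax":0,"ay":0,"az":0},{"dx":0,"dy":0,"dz":0,"ax":0,"ay":0,"az":0},{"dx":0,"dy":0,"dz":0,"ax":0,"ay":0,"az":0},{"dx":0,"dy":0,"dz":0,"ax":0,"ay":0,"az":0},{"dx":0,"dy":0,"dz":0,"ax":0,"ay":0,"az":0},{"dx":0,"dy":0,"dz":0,"ax":0,"ay":0,"az":0},{"dx":0,"dy":0,"dz":0,"ax":0,"ay":0,"az":0},{"dx":0,"dy":0,"dz":0,"ax":0,"ay":0,"az":0},{"dx":0,"dy":0,"dz":0,"ax":0,"ay":0,"az":0},{"dx":0,"dy":0,"dz":0,"ax":0,"ay":0,"az":0},{"dx":0,"dy":0,"dz":0,"ax":0,"ay":0,"az":0}]' | head -1; done
cat > fin.py <<'E'
from h import *
for n in ("scene","side","wrist"):
    c=cam(n); im=c["img"]; hsv=cv2.cvtColor(im,cv2.COLOR_RGB2HSV)
    X=np.array([.672,.2845,.165]); print(n,"seat",np.round(proj(c,X),1),"hang end",np.round(proj(c,X-[0,0,.072]),1),"label exp",np.round(proj(c,X-[0,0,.05]),1))
    m=cv2.inRange(hsv,(160,90,60),(180,255,255)); k,L,st,ce=cv2.connectedComponentsWithStats(m)
    print("magenta",[(st[i,4],ce[i].round().tolist()) for i in range(1,k) if st[i,4]>8 and np.hypot(*(ce[i]-proj(c,X)))<90])
    if n!="wrist":
        o=cv2.imread(f"pics/{n}0.png")[:,:,::-1]; d=(np.abs(im.astype(int)-o).max(2)>60).astype(np.uint8); k,L,st,ce=cv2.connectedComponentsWithStats(d)
        print("changed",[(int(st[i,4]),ce[i].round().tolist()) for i in range(1,k) if st[i,4]>40])
E
python3 fin.py
```

```text
time: 50.18
tool_pos: [0.56, 0.1419, 0.4339]
tcp_rot: [-2.824, -1.377, -0.001]
wrist_force: [-0.4, 0.6, -0.3]
width: 0.999
grip_force: 0.0
time: 51.18
time: 52.18
time: 53.18
time: 54.18
scene seat [478.9 226.6] hang end [469.5 244.3] label exp [472.2 239.1]
magenta []
changed [(1573, [34.0, 28.0]), (381, [291.0, 17.0]), (632, [361.0, 13.0]), (2012, [437.0, 14.0]), (875, [352.0, 34.0]), (161, [80.0, 35.0]), (48, [337.0, 66.0]), (458, [425.0, 90.0]), (534, [291.0, 186.0]), (334, [433.0, 183.0]), (1346, [202.0, 201.0]), (80, [345.0, 187.0]), (77, [349.0, 216.0]), (90, [380.0, 218.0]), (141, [470.0, 231.0]), (1504, [273.0, 243.0]), (329, [392.0, 245.0]), (46, [356.0, 243.0])]
side seat [159.9 213.4] hang end [166.7 243.2] label exp [164.7 234.4]
magenta [(np.int32(13), [171.0, 231.0]), (np.int32(18), [174.0, 237.0])]
changed [(4449, [247.0, 72.0]), (16961, [524.0, 134.0]), (134, [215.0, 19.0]), (215, [612.0, 35.0]), (43, [608.0, 40.0]), (1525, [601.0, 75.0]), (806, [633.0, 158.0]), (1230, [406.0, 187.0]), (1285, [324.0, 188.0]), (1297, [548.0, 234.0]), (49, [161.0, 208.0]), (729, [371.0, 230.0]), (262, [169.0, 233.0]), (325, [619.0, 233.0]), (48, [276.0, 238.0]), (338, [245.0, 254.0]), (122, [303.0, 251.0]), (934, [608.0, 290.0]), (138, [275.0, 266.0]), (151, [335.0, 269.0]), (91, [541.0, 281.0]), (323, [560.0, 311.0]), (981, [610.0, 326.0]), (908, [251.0, 336.0]), (925, [569.0, 362.0]), (94, [622.0, 397.0])]
wrist seat [321.9 -46.6] hang end [321.8  -4.7] label exp [321.8 -15. ]
magenta [(np.int32(38), [328.0, 1.0]), (np.int32(84), [324.0, 8.0])]
```

```bash
cat > mv.py <<'E'
from h import *
c=cam("side"); o=cv2.imread("pics/side0.png")[:,:,::-1]
d=(np.abs(c["img"].astype(int)-o).max(2)>45).astype(np.uint8); d[:200]=0;d[275:]=0;d[:,:140]=0;d[:,200:]=0
p=np.argwhere(d>0)[:,::-1]; print(len(p),p.mean(0).round(2),p.min(0),p.max(0),bot.read_state()["time"])
E
python3 mv.py; python3 -m jog '[{"dx":0,"dy":0,"dz":0,"ax":0,"ay":0,"az":0},{"dx":0,"dy":0,"dz":0,"ax":0,"ay":0,"az":0},{"dx":0,"dy":0,"dz":0,"ax":0,"ay":0,"az":0},{"dx":0,"dy":0,"dz":0,"ax":0,"ay":0,"az":0}]'|head -1; python3 mv.py; for i in 1 2; do python3 -m jog '[{"dx":0,"dy":0,"dz":0,"ax":0,"ay":0,"az":0},{"dx":0,"dy":0,"dz":0,"ax":0,"ay":0,"az":0},{"dx":0,"dy":0,"dz":0,"ax":0,"ay":0,"az":0},{"dx":0,"dy":0,"dz":0,"ax":0,"ay":0,"az":0},{"dx":0,"dy":0,"dz":0,"ax":0,"ay":0,"az":0},{"dx":0,"dy":0,"dz":0,"ax":0,"ay":0,"az":0},{"dx":0,"dy":0,"dz":0,"ax":0,"ay":0,"az":0},{"dx":0,"dy":0,"dz":0,"ax":0,"ay":0,"az":0},{"dx":0,"dy":0,"dz":0,"ax":0,"ay":0,"az":0},{"dx":0,"dy":0,"dz":0,"ax":0,"ay":0,"az":0},{"dx":0,"dy":0,"dz":0,"ax":0,"ay":0,"az":0},{"dx":0,"dy":0,"dz":0,"ax":0,"ay":0,"az":0},{"dx":0,"dy":0,"dz":0,"ax":0,"ay":0,"az":0},{"dx":0,"dy":0,"dz":0,"ax":0,"ay":0,"az":0},{"dx":0,"dy":0,"dz":0,"ax":0,"ay":0,"az":0},{"dx":0,"dy":0,"dz":0,"ax":0,"ay":0,"az":0},{"dx":0,"dy":0,"dz":0,"ax":0,"ay":0,"az":0},{"dx":0,"dy":0,"dz":0,"ax":0,"ay":0,"az":0}]'|head -1; python3 mv.py; done
```

```text
413 [167.42 227.51] [157 203] [177 249] 54.3833
time: 54.72
410 [167.42 227.33] [157 203] [177 249] 54.7667
time: 56.27
415 [167.4  227.39] [157 203] [177 249] 56.3167
time: 57.82
415 [167.39 227.18] [157 203] [177 249] 57.8667
```

```bash
python3 -c "
from workcell import bot
print(bot.finish_job())"
```

```text
the job is handed in; nothing more can be done
None
```

The job is handed in, with no verdict returned: my measurements show the four pieces in the capped pot, the pot in the base, the lid locked with its stripes within about 1° of the base's, and the tag hanging still on the free hook.

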